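# Line up and probe-test the battery packs

### The arm

A 6-joint arm with a two-finger parallel gripper is mounted at the origin on the work surface. World frame = base frame: x ahead of the robot, y to its left, z up, the work surface at z = 0. Lengths are in m, angles in rad, forces in N, time in s.
With the tool pointing down it reaches from about 0.3 to 0.875 m from the base axis. Payload 6.4 kg.
Tool frame: the origin (TCP) lies between the finger pads; the fingertips stand 22 mm ahead of it and the grasp point (between the pads) lies 3 mm ahead of it; z points along the fingers, y is the line along which they close (so a half turn about z gives the same grasp; the last joint's range is limited). The gripper opens to 85 mm and grips with 20 to 120 N. Pads are 22 mm wide; open, the fingers measure 114 mm over their backs; the gripper's body (76 mm by 85 mm) begins 54 mm behind the grasp point. The pads swing forward as they close: fully open they stand 13 mm farther back than shut.
Start: joints at [-1.351, 0.181, 1.607, -0, 1.354, -0.206], TCP at [0.238, -0.524, 0.253] pointing down, gripper open.
Joint ranges: [-2.99, 2.99], [-0.89, 2.07], [0.3, 2.58], [-1.14, 4.28], [0, 2.63], [-3.12, 3.12]. Speed limits (rad/s): [2.57, 2.57, 3.01, 3.14, 3.14, 3.14].

### API

Orientations are given as [roll, pitch, yaw] about the fixed x, y, z axes, in that order (R = Rz(yaw) Ry(pitch) Rx(roll)).
In Python, from station import robot gives the robot as it stands. The module is installed in compiled form; this text tells all that it offers.
- The arm moves only by the tool step_arm, never from a script. Its argument "plan" is a list of rows, each an object with "offset": the shift along the tool's x, y, z normalised to -1 to 1, where 1 is 0.2 m, a list of three; "turn": the turn, a rotation vector about the tool's x, y, z normalised to -1 to 1, where 1 is 0.5 rad, a list of three; "hand": the opening, from 0 (shut) to 1 (fully open). A call has 1 to 10 rows; each row is the pose to reach, as a shift and turn from the pose commanded when the call began, along the tool's axes at that moment; what a row does not reach only later rows make up. A row lasts 1/10 s, in which the tool goes at most 50 mm and 8.59 degrees, less where a joint would pass 70% of its speed; a pose out of reach is approached as far as the arm can. A call with a number of a shift or a turn outside -1 to 1 is refused whole. A call with a gripper value outside its range is refused whole. The fingers move at their own pace and stop on an object; "squeeze" is the grip in N (left out, the last holds). Time passes only in rows, so rows that repeat a pose let the fingers close. It gives the time, the measured TCP pose, the force, the opening and the grip force at its end, in the units of the state.
- robot.state(): the state, without advancing time (a new reading comes with each control period).
- robot.snapshot(name): name is "scene" or "top" or "wrist"; returns the picture (420x560x3 uint8, red, green, blue); there is no depth.
- robot.camera_info(name): a dict with "K" (3x3 intrinsics, pixels), "camera_from_world" (4x4, takes a point from world to camera coordinates). Camera axes: x right, y down, z forward; pixel columns grow to the right and rows downward; lengths in m; the calibration is good to about 2 mm. A picture is of the moment at which its call begins: read the wrist's pose just before it. camera_info takes no time and is no camera call; for the wrist camera it gives the pose at the moment of the call.
- robot.hand_in(): hands the job in; it is judged then, once.
Trained networks look in the newest picture that a camera, given by its name, has taken for a name from the list of things; names that differ only in an ending like _2 or _b are one class to them, and where a whole thing is asked for, a point or a joint stands for the part that bears it (a point fixed in the world has none). Each returns a list of dicts, best first, with "conf" (0 to 1); they miss things now and then, are a little off and sometimes report something else, mostly with a low value. They report only what shows in the picture. A call takes as long as a camera call.
- robot.boxes_of(camera, target): "position" ([x, y, z] in m, in world coordinates, good to about 4 mm: the middle of the surface that is visible of it).
The state is a dict: "time": time; "joint_pos": joint angles; "qvel": joint speeds; "tau": joint torques, N m; "eef_pos": TCP position; "tcp_rot": TCP orientation; "ft_force": force on the tool from outside, world axes, zero at the start; "wrist_torque": the same for the moment, N m; "grip_width": opening from 0.0 (shut) to 1.0 (fully open); "grip_force": force on a finger pad.
Only numpy, scipy, OpenCV 4.12 (cv2) and the standard library are available. Lean on these libraries where they do the work, as an engineer would, in place of code of your own. Each camera call takes 0.05 s, during which the arm holds its last target. There are 200 camera calls.

### The job

Stand every coloured battery pack in the bay of its own colour, squarely lined up, touching the rail and with its brass disc on the side away from the rail. Then take the probe from its cradle, touch its tip to the copper disc of the zero block, and touch it briefly to the brass disc of each pack present, in the order red, yellow, green, blue. Finally lay the probe back in its cradle as it lay before, and leave all packs in their bays and the other things where they are.

Things in the scene. Friction and masses are not known exactly. Their poses are not given: they have to be found in the camera images.
- pack_red: loose battery pack with red fin, 220 g (may be absent). Grey base 110 (x) x 60 (y) x 24 mm; on it a red grip fin 56 (x) x 22 (y) x 26 mm, centred at x = +24 mm, its top 50 mm above the underside; a brass test disc 32 mm across, 2 mm thick, centred at x = -32 mm. Origin: centre of the underside; z up. Pick it by the fin
- pad_red (a point): centre of the upper face of the brass test disc of the red pack (26 mm above its underside)
- pack_yellow: loose battery pack with yellow fin, 220 g (may be absent). Grey base 110 (x) x 60 (y) x 24 mm; on it a yellow grip fin 56 (x) x 22 (y) x 26 mm, centred at x = +24 mm, its top 50 mm above the underside; a brass test disc 32 mm across, 2 mm thick, centred at x = -32 mm. Origin: centre of the underside; z up. Pick it by the fin
- pad_yellow (a point): centre of the upper face of the brass test disc of the yellow pack (26 mm above its underside)
- pack_green: loose battery pack with green fin, 220 g (may be absent). Grey base 110 (x) x 60 (y) x 24 mm; on it a green grip fin 56 (x) x 22 (y) x 26 mm, centred at x = +24 mm, its top 50 mm above the underside; a brass test disc 32 mm across, 2 mm thick, centred at x = -32 mm. Origin: centre of the underside; z up. Pick it by the fin
- pad_green (a point): centre of the upper face of the brass test disc of the green pack (26 mm above its underside)
- pack_blue: loose battery pack with blue fin, 220 g (may be absent). Grey base 110 (x) x 60 (y) x 24 mm; on it a blue grip fin 56 (x) x 22 (y) x 26 mm, centred at x = +24 mm, its top 50 mm above the underside; a brass test disc 32 mm across, 2 mm thick, centred at x = -32 mm. Origin: centre of the underside; z up. Pick it by the fin
- pad_blue (a point): centre of the upper face of the brass test disc of the blue pack (26 mm above its underside)
- bay_red: bay of the red pack: a place marked by white corner lines on a thin black mat, with a red tab on the rail behind it. Fixed. Origin: on the work surface, where the pack's origin belongs when it stands in its bay touching the rail; x points to the rail, whose face is at x = +55 mm. The rail is 16 mm high; the bays are 85 mm apart along y and parallel
- bay_yellow: bay of the yellow pack: a place marked by white corner lines on a thin black mat, with a yellow tab on the rail behind it. Fixed. Origin: on the work surface, where the pack's origin belongs when it stands in its bay touching the rail; x points to the rail, whose face is at x = +55 mm. The rail is 16 mm high; the bays are 85 mm apart along y and parallel
- bay_green: bay of the green pack: a place marked by white corner lines on a thin black mat, with a green tab on the rail behind it. Fixed. Origin: on the work surface, where the pack's origin belongs when it stands in its bay touching the rail; x points to the rail, whose face is at x = +55 mm. The rail is 16 mm high; the bays are 85 mm apart along y and parallel
- bay_blue: bay of the blue pack: a place marked by white corner lines on a thin black mat, with a blue tab on the rail behind it. Fixed. Origin: on the work surface, where the pack's origin belongs when it stands in its bay touching the rail; x points to the rail, whose face is at x = +55 mm. The rail is 16 mm high; the bays are 85 mm apart along y and parallel
- probe: loose hand probe, 90 g. Orange handle 110 (x) x 26 x 26 mm, origin at the handle's centre, x along it to the tip; black end cap 8 mm thick, 26 (y) x 46 (z) mm, at x = -60 mm; steel rod of 8 mm diameter from x = 55 mm to a ball end at x = 105 mm. At the start it lies in the cradle, its tip away from the robot and 35 degrees down
- probe_tip (a point): centre of the ball end (4 mm radius) of the probe's steel rod
- cradle_seat (a point): fixed probe cradle: dark base 130 x 60 mm, two blue saddles with splayed lips carry the handle at a 35 degree slope, 49 mm behind and 45 mm ahead of its centre; fingers fit between them. The probe's end cap sits uphill of the higher saddle, the one nearer the robot. This point: the resting probe's origin, 95 mm above the work surface; z up, x (level) the way the tip points
- cradle_tip (a point): where the probe's tip lies when it rests in the cradle
- zero_block: fixed black zero block, 80 x 80 mm, 32 mm high with the copper reference disc of 36 mm on its top; origin under its centre
- zero_pad (a point): centre of the upper face of the copper disc of the zero block
- spare_pack: spare battery pack, black fin, without brass disc, 110 x 60 x 50 mm: a bystander, leave alone; origin under its centre
- glue: white glue bottle with red cap, 130 mm high: a bystander
- tape: roll of amber tape, 90 mm across, 24 mm high: a bystander
- wrench: wrench lying flat: a bystander
- carton: small cardboard carton 120 x 90 x 60 mm: a bystander

How it is judged:
By the outcome, as a careful person would: the job done as asked, in the order asked, and still so for the second after the job is handed in, with the robot touching nothing.
Of pack_red, pack_yellow, pack_green, pack_blue only 2 to 4 are there at a start; the rules pass over those that are not, and their reading is None.
At some moment in a run one of pack_red, pack_yellow, pack_green, pack_blue may be knocked a few centimetres aside while the robot is not near it.
It also fails if it takes over 210 s, if anything falls off the work surface, if the arm or the gripper's body presses on something with over 40 N, if the wrist force passes 120 N, or if a joint passes its speed limit or range.

## Working session

There is one attempt and no reset: what is moved stays moved. The work goes in short steps, Python scripts to look and compute and a tool call to move; the robot and the scene stay as the last step left them, time stands still between calls to the robot, and variables do not carry over. Pictures are saved under pics/ and viewed, at most 14 in all, crops included, and the job is handed in when it is done.

Besides the shell and the picture viewer there is one more tool, called after "Call:" as name(argument=value, ...), one argument or row to a line, values as JSON. step_arm: Moves the arm, as the interface text tells. Scaled input: -1 to 1 covers 0.2 m each way for a shift and 0.5 rad each way for a turn. Its arguments: {"type":"object","properties":{"plan":{"type":"array"},"squeeze":{"type":"number"}},"required":["plan"]}

```bash
mkdir -p pics; ls; python3 - <<'E'
from station import robot
import cv2,numpy as np
for n in("scene","top"):
    im=robot.snapshot(n); cv2.imwrite(f"pics/{n}0.png",im[:,:,::-1])
    ci=robot.camera_info(n); print(n,np.round(ci["K"],1).tolist(),np.round(ci["camera_from_world"],3).tolist())
    for t in ["pack_red","pack_yellow","pack_green","pack_blue","pad_red","pad_yellow","pad_green","pad_blue","bay_red","bay_yellow","bay_green","bay_blue","probe","zero_pad","zero_block","spare_pack","glue","tape","carton","wrench"]:
        print(t,[(np.round(d["position"],3).tolist(),round(d["conf"],2)) for d in robot.boxes_of(n,t)[:2]])
print(robot.state())
E
```

```text
pics
scene [[427.6, 0.0, 272.2], [0.0, 427.6, 208.8], [0.0, 0.0, 1.0]] [[0.386, 0.922, 0.014, -0.259], [0.734, -0.298, -0.61, -0.369], [-0.559, 0.246, -0.792, 1.722], [0.0, 0.0, 0.0, 1.0]]
pack_red []
pack_yellow []
pack_green [([0.465, -0.112, 0.023], 0.77)]
pack_blue [([0.428, 0.204, 0.022], 0.7)]
pad_red []
pad_yellow []
pad_green [([0.463, -0.11, 0.024], 0.71)]
pad_blue [([0.429, 0.205, 0.026], 0.79)]
bay_red []
bay_yellow [([0.43, 0.208, 0.027], 0.17)]
bay_green [([0.699, 0.0, 0.021], 0.54)]
bay_blue [([0.698, -0.085, 0.015], 0.54)]
probe [([0.465, -0.25, 0.099], 0.74), ([0.697, -0.082, 0.015], 0.34)]
zero_pad [([0.658, -0.296, 0.03], 0.88)]
zero_block [([0.658, -0.3, 0.03], 0.76)]
spare_pack [([0.71, 0.315, 0.024], 0.76)]
glue [([0.751, -0.234, 0.08], 0.65)]
tape [([0.496, -0.432, 0.026], 0.56)]
carton [([0.456, 0.489, 0.061], 0.88)]
wrench [([0.792, 0.101, 0.011], 0.84)]
top [[498.4, 0.0, 277.1], [0.0, 498.4, 213.1], [0.0, 0.0, 1.0]] [[-0.027, -1.0, 0.006, 0.051], [-0.992, 0.026, -0.122, 0.607], [0.122, -0.01, -0.992, 1.355], [0.0, 0.0, 0.0, 1.0]]
pack_red [([0.442, 0.498, 0.0
[... 953 characters left out ...]

{'time': 2.1, 'joint_pos': array([-1.35132899e+00,  1.80782276e-01,  1.60702648e+00, -3.48649487e-05,
        1.35383346e+00, -2.06287641e-01]), 'qvel': array([ 6.20285703e-04,  1.10437963e-03,  1.12001686e-03,  6.75799591e-05,
       -2.63777982e-03, -1.85440195e-03]), 'tau': array([-1.01676655e-03, -4.44833779e+01, -3.51675367e+01, -3.54293552e-04,
        7.49331339e-04, -2.11510502e-05]), 'eef_pos': array([ 0.23749081, -0.52365295,  0.25328562]), 'tcp_rot': array([-3.14153717e+00,  2.31736214e-05,  4.25762484e-01]), 'ft_force': array([-0.08973925, -0.8482402 ,  1.35574406]), 'wrist_torque': array([0.02361061, 0.01865617, 0.0064945 ]), 'grip_force': 0.0, 'grip_width': 0.9976582120781553}
```

View pics/top0.png

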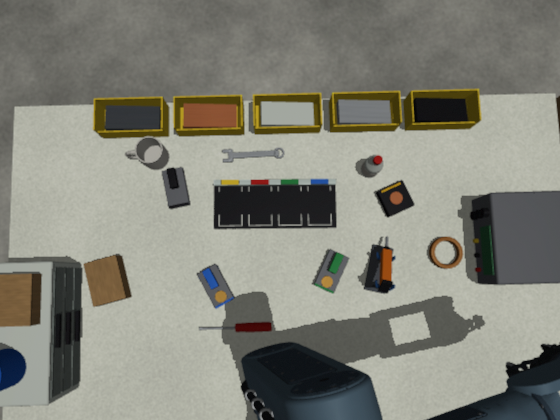

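View pics/scene0.png

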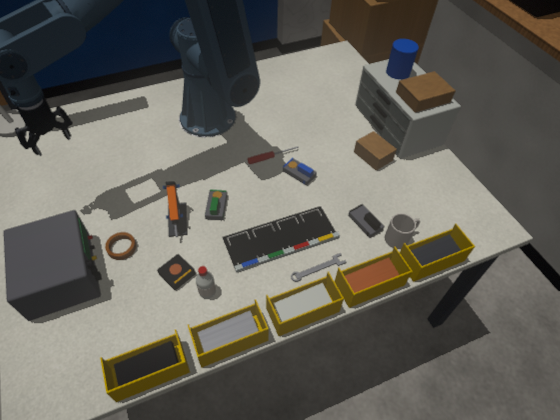

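```bash
cat > h.py <<'E'
from station import robot
import numpy as np, cv2
from scipy.spatial.transform import Rotation as R
np.set_printoptions(precision=4,suppress=True)
def pose():
    s=robot.state(); return np.array(s["eef_pos"]),R.from_euler("xyz",s["tcp_rot"])
def down(yaw): return R.from_euler("xyz",[np.pi,0,yaw])
def to(p,rot=None,frm=None):
    p0,r0=frm or pose(); rot=rot or r0
    o=r0.inv().apply(np.array(p)-p0)/0.2; t=(r0.inv()*rot).as_rotvec()/0.5
    print("offset",np.round(o,3).tolist(),"turn",np.round(t,3).tolist(), "rows>=%.1f"%max(np.linalg.norm(o)*4,np.linalg.norm(t)*0.5/0.15))
def st():
    s=robot.state(); print("t %.2f"%s["time"],"p",s["eef_pos"],"rpy",s["tcp_rot"],"F",np.array(s["ft_force"]),"w %.3f g %.1f"%(s["grip_width"],s["grip_force"]))
def snap(n,f=None):
    ci=robot.camera_info(n); im=robot.snapshot(n)
    if f: cv2.imwrite(f"pics/{f}.png",im[:,:,::-1])
    return im,np.array(ci["K"]),np.array(ci["camera_from_world"])
def back(uv,K,T,z):
    uv=np.atleast_2d(uv); d=np.c_[uv,np.ones(len(uv))]@np.linalg.inv(K).T@T[:3,:3]
    c=-T[:3,:3].T@T[:3,3]; return c+d*((z-c[2])/d[:,2])[:,None]
def proj(P,K,T):
    q=(np.atleast_2d(P)@T[:3,:3].T+T[:3,3])@K.T; return q[:,:2]/q[:,2:]
E
python3 - <<'E'
from h import *
st()
ci=robot.camera_info("wrist"); T=np.array(ci["camera_from_world"]); p,r=pose()
print(ci["K"]); print("cam in tool",r.inv().apply(-T[:3,:3].T@T[:3,3]-p), "axes in tool\n",(r.inv().as_matrix()@T[:3,:3].T))
to([0.50,-0.25,0.40],down(0))
E
```

```text
t 2.10 p [ 0.2375 -0.5237  0.2533] rpy [-3.1415  0.      0.4258] F [-0.0897 -0.8482  1.3557] w 0.998 g 0.0
[[300.5318   0.     277.6332]
 [  0.     300.5318 210.2267]
 [  0.       0.       1.    ]]
cam in tool [ 0.0842  0.0003 -0.1213] axes in tool
 [[-0.0004 -0.9453 -0.3262]
 [ 1.     -0.0005  0.0004]
 [-0.0005 -0.3262  0.9453]]
offset [1.76, -0.704, -0.734] turn [-0.0, 0.0, 0.852] rows>=8.1
```

Call:
step_arm(
  plan=[
    {"offset": [0.9,-0.4,-0.8],"turn": [0,0,0.85],"hand": 1},
    {"offset": [0.9,-0.4,-0.8],"turn": [0,0,0.85],"hand": 1},
    {"offset": [0.9,-0.4,-0.8],"turn": [0,0,0.85],"hand": 1},
    {"offset": [0.9,-0.4,-0.8],"turn": [0,0,0.85],"hand": 1},
    {"offset": [0.9,-0.4,-0.8],"turn": [0,0,0.85],"hand": 1},
    {"offset": [0.9,-0.4,-0.8],"turn": [0,0,0.85],"hand": 1},
    {"offset": [0.9,-0.4,-0.8],"turn": [0,0,0.85],"hand": 1},
  ],
)

```text
time: 2.8
eef_pos: [0.3691, -0.3761, 0.4143]
tcp_rot: [3.139, -0.001, 0.003]
ft_force: [-0.0, -0.9, -0.9]
grip_width: 1.005
grip_force: 0.0
```

```bash
python3 - <<'E'
from h import *
st(); to([0.50,-0.05,0.42],down(0))
E
```

```text
t 2.80 p [ 0.3691 -0.3761  0.4143] rpy [ 3.1392 -0.001   0.0031] F [-0.032  -0.9282 -0.9215] w 1.005 g 0.0
offset [0.659, -1.628, -0.032] turn [0.005, -0.002, 0.006] rows>=7.0
```

Call:
step_arm(
  plan=[
    {"offset": [0.33,-0.82,0],"turn": [0,0,0],"hand": 1},
    {"offset": [0.33,-0.82,0],"turn": [0,0,0],"hand": 1},
    {"offset": [0.33,-0.82,0],"turn": [0,0,0],"hand": 1},
    {"offset": [0.33,-0.82,0],"turn": [0,0,0],"hand": 1},
  ],
)

```text
time: 3.2
eef_pos: [0.434, -0.2105, 0.4113]
tcp_rot: [-3.139, 0.002, 0.001]
ft_force: [0.5, -0.5, 0.2]
grip_width: 1.003
grip_force: 0.0
```

Call:
step_arm(
  plan=[
    {"offset": [0.33,-0.82,0],"turn": [0,0,0],"hand": 1},
    {"offset": [0.33,-0.82,0],"turn": [0,0,0],"hand": 1},
    {"offset": [0.33,-0.82,0],"turn": [0,0,0],"hand": 1},
    {"offset": [0.33,-0.82,0],"turn": [0,0,0],"hand": 1},
    {"offset": [0.33,-0.82,0],"turn": [0,0,0],"hand": 1},
    {"offset": [0.33,-0.82,0],"turn": [0,0,0],"hand": 1},
  ],
)

```text
time: 3.8
eef_pos: [0.4997, -0.0492, 0.4115]
tcp_rot: [-3.141, 0.003, 0.001]
ft_force: [0.1, -0.0, -0.0]
grip_width: 1.0
grip_force: 0.0
```

```bash
python3 - <<'E'
from h import *
st(); im,K,T=snap("wrist","w1"); np.savez("w1.npz",K=K,T=T,im=im)
for t in ["pack_red","pack_yellow","pack_green","pack_blue","pad_green","pad_blue","bay_green","bay_blue","probe","zero_pad","spare_pack","carton"]:
    print(t,[(np.round(d["position"],3).tolist(),round(d["conf"],2)) for d in robot.boxes_of("wrist",t)[:2]])
E
```

```text
t 3.80 p [ 0.4997 -0.0492  0.4115] rpy [-3.1414  0.0032  0.0008] F [ 0.0622 -0.0088 -0.0015] w 1.000 g 0.0
pack_red []
pack_yellow [([0.424, 0.206, 0.028], 0.21)]
pack_green [([0.454, -0.108, 0.02], 0.56), ([0.642, -0.292, 0.03], 0.31)]
pack_blue [([0.425, 0.205, 0.022], 0.78)]
pad_green [([0.454, -0.112, 0.024], 0.7), ([0.42, 0.203, 0.027], 0.64)]
pad_blue [([0.421, 0.205, 0.026], 0.74)]
bay_green [([0.703, 0.001, 0.02], 0.87), ([0.402, 0.455, 0.01], 0.43)]
bay_blue [([0.695, -0.091, 0.017], 0.78)]
probe [([0.451, -0.243, 0.107], 0.93)]
zero_pad [([0.644, -0.29, 0.031], 0.57)]
spare_pack [([0.687, 0.312, 0.026], 0.61), ([0.693, -0.09, 0.015], 0.39)]
carton [([0.696, -0.088, 0.017], 0.67), ([0.407, 0.455, 0.009], 0.51)]
```

View pics/w1.png

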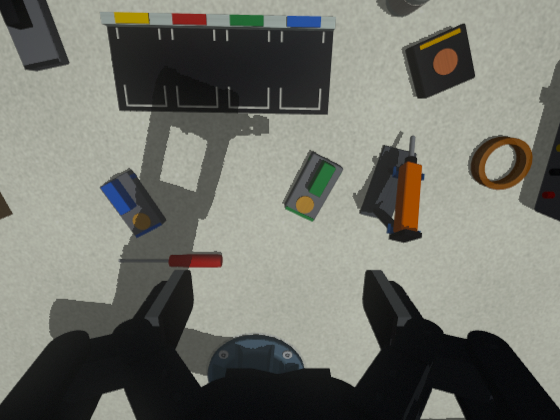

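```bash
cat >> h.py <<'E'
def blob(im,seed,tol=14):
    """centroid, pixel list of the region with seed's hue (sat high)"""
    hsv=cv2.cvtColor(im,cv2.COLOR_RGB2HSV).astype(int); h0=hsv[int(seed[1]),int(seed[0])]
    dh=np.abs(hsv[...,0]-h0[0]); dh=np.minimum(dh,180-dh)
    m=((dh<tol/2+1)&(hsv[...,1]>0.6*h0[1])&(np.abs(hsv[...,2]-h0[2])<0.5*h0[2]+10)).astype(np.uint8)
    n,l,s,c=cv2.connectedComponentsWithStats(m); k=l[int(seed[1]),int(seed[0])]
    ys,xs=np.where(l==k); return c[k],np.c_[xs,ys],s[k]
E
python3 - <<'E'
from h import *
W=np.load("w1.npz")
ims={"wrist":(W["im"],W["K"],W["T"])}
for n in("scene","top"):
    ci=robot.camera_info(n); ims[n]=(cv2.imread(f"pics/{n}0.png")[:,:,::-1].copy(),np.array(ci["K"]),np.array(ci["camera_from_world"]))
seeds={"wrist":dict(padg=(305,205),padb=(141,222),zero=(446,62),fing=(322,178),finb=(119,196)),
"top":dict(padg=(326,284),padb=(221,297),zero=(396,198),fing=(335,260),finb=(210,277)),
"scene":dict(padg=(216,195),padb=(292,165),zero=(176,269),fing=(214,206),finb=(304,170))}
Z=dict(padg=.026,padb=.026,zero=.034,fing=.05,finb=.05)
for n,(im,K,T) in ims.items():
    for k,s in seeds[n].items():
        c,px,stt=blob(im,s)
        print(n,k,c,stt,back(c,K,T,Z[k])[0],np.ptp(back(px,K,T,Z[k])[:,:2],axis=0))
E
```

```text
wrist padg [304.3603 204.2551] [296 196  18  18 247] [ 0.4191 -0.0969  0.026 ] [0.0317 0.0303]
wrist padb [141.9249 221.1502] [134 213  17  17 213] [0.3869 0.1958 0.026 ] [0.031  0.0301]
wrist zero [445.0653  61.1549] [433  48  25  27 536] [ 0.6472 -0.3002  0.034 ] [0.0352 0.0367]
wrist fing [321.9457 178.9027] [309 162  27  35 442] [ 0.4707 -0.1222  0.05  ] [0.057 0.041]
wrist finb [118.1841 196.5148] [101 180  35  35 641] [0.4404 0.2174 0.05  ] [0.0594 0.052 ]
scene padg [217.0851 194.0851] [213 191   9   7  47] [ 0.4166 -0.0964  0.026 ] [0.0301 0.0291]
scene padb [292.3125 164.3542] [288 161   9   7  48] [0.3861 0.1967 0.026 ] [0.031  0.0307]
scene zero [175.0508 268.7881] [169 263  13  12 118] [ 0.6483 -0.3017  0.034 ] [0.0382 0.036 ]
scene fing [213.7143 204.1071] [210 198   8  13  84] [ 0.4724 -0.124   0.05  ] [0.051  0.0363]
scene finb [304.7557 169.3053] [298 163  15  14 131] [0.4441 0.2165 0.05  ] [0.0673 0.0473]
top padg [326.5268 281.4375] [321 276  12  12 112] [ 0.4158 -0.0967  0.026 ] [0.0305 0.0307]
top padb [220.3241 296.0833] [215 291  12  11 108] [0.3836 0.1976 0.026 ] [0.0276 0.0304]
top zero [395.8699 197.4178] [390 191  13  14 146] [ 0.6448 -0.3001  0.034 ] [0.0372 0.0346]
top fing [335.497  262.6909] [328 253  15  20 165] [ 0.4663 -0.1207  0.05  ] [0.0516 0.04  ]
top finb [209.8933 278.1292] [202 268  17  21 178] [0.4335 0.2228 0.05  ] [0.0544 0.0431]
```

```bash
python3 - <<'E'
from h import *
W=np.load("w1.npz"); im,K,T=W["im"],W["K"],W["T"]
cv2.imwrite("pics/c1.png",cv2.resize(im[5:120,95:345,::-1],None,fx=3,fy=3,interpolation=cv2.INTER_CUBIC))
for n,s in dict(y=(131,18),r=(190,19),g=(247,20),b=(304,21)).items():
    c,px,stt=blob(im,s); print(n,c,stt,back(c,K,T,.016)[0])
# fin rectangles
for n,s in dict(g=(322,178),b=(119,196)).items():
    c,px,_=blob(im,s,8); P=back(px,K,T,.05)[:,:2]; print(n,cv2.minAreaRect((P*1000).astype(np.float32)))
E
```

```text
y [131.0909  17.3864] [114  12  35  12 352] [0.7081 0.1686 0.016 ]
r [189.0287  18.639 ] [172  13  34  12 349] [0.7065 0.0825 0.016 ]
g [246.3266  19.8281] [230  15  33  11 349] [ 0.705  -0.0027  0.016 ]
b [303.1685  21.1105] [287  16  34  11 362] [ 0.7033 -0.0875  0.016 ]
g ((470.1697082519531, -121.96852111816406), (21.5953311920166, 55.735836029052734), 63.337738037109375)
b ((440.1018371582031, 217.048828125), (55.72926330566406, 34.223873138427734), 27.64759063720703)
```

View pics/c1.png

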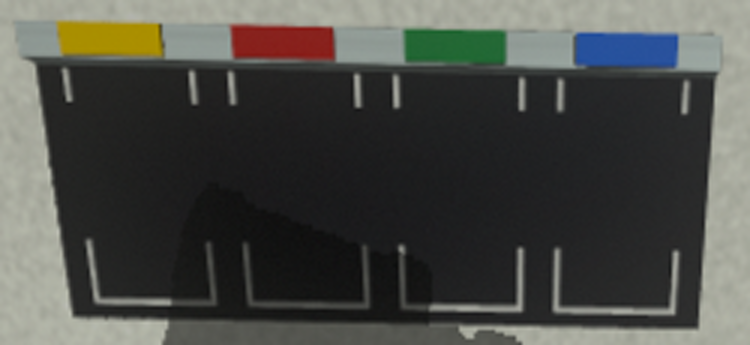

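```bash
python3 - <<'E'
from h import *
W=np.load("w1.npz"); im,K,T=W["im"],W["K"],W["T"]
g=cv2.cvtColor(im,cv2.COLOR_RGB2GRAY)
for u in (214,274,303,247): print(u,"top rows",g[8:36,u],"bottom",g[100:118,u])
f=lambda u,v:back(((np.array(u))/3+95-.33,(np.array(v))/3+5-.33),K,T,0.001)[0]
for c in [(396,95),(522,95),(560,95),(685,97),(401,280),(520,280),(556,280),(676,283),(402,306),(520,309),(556,310),(676,314)]: print(c,f(*c))
E
```

```text
214 top rows [163 164 164 166 169 162 144 153 153 152 149 149 150 151 153 154 152 141
  86  61  58  79 136 142 146 149 151 150] bottom [20 21 20 22 19 35 65 68 30 23 22 22 49 84 85 83 84 84]
274 top rows [170 166 165 167 170 169 164 148 155 153 153 150 151 154 154 155 155 158
 152 119  64  59  43  38  37  37  37  36] bottom [ 36  37  36  37  37  38  38  39  39  39  39  39  39  96 165 167 167 165]
303 top rows [177 171 166 165 168 169 172 159  94  79  78  78  78  78  78  78  77  77
  73  64  74  58  52  40  40  39  40  40] bottom [ 41  42  42  40  42  42  42  95 161 140  42  45  44  47 103 170 167 166]
247 top rows [168 165 162 160 162 166 152  77  78  77  78  77  77  77  77  76  77  83
  85  57  59  47  38  37  37  37  36  36] bottom [ 32  33  33  34  34  35  89 151 122  36  34  35  61  93  84  84  84  85]
(396, 95) [0.6862 0.03   0.001 ]
(522, 95) [ 0.6862 -0.0354  0.001 ]
(560, 95) [ 0.6862 -0.0552  0.001 ]
(685, 97) [ 0.6853 -0.1202  0.001 ]
(401, 280) [0.5961 0.0323 0.001 ]
(520, 280) [ 0.5961 -0.0335  0.001 ]
(556, 280) [ 0.5961 -0.0534  0.001 ]
(676, 283) [ 0.5946 -0.1197  0.001 ]
(402, 306) [0.5825 0.0324 0.001 ]
(520, 309) [ 0.581  -0.0333  0.001 ]
(556, 310) [ 0.5804 -0.0534  0.001 ]
(676, 314) [ 0.5783 -0.1205  0.001 ]
```

```bash
python3 - <<'E'
from h import *
W=np.load("w1.npz"); im,K,T=W["im"],W["K"],W["T"]
print(back([(274,15),(274,27),(214,26.5),(303,27.3)],K,T,.016)); print(back([(303,107.9),(247,107)],K,T,.001))
to([.4695,-.1218,.22],down(-.457))
E
```

```text
[[ 0.7112 -0.044   0.016 ]
 [ 0.6957 -0.0439  0.016 ]
 [ 0.6963  0.0461  0.016 ]
 [ 0.6953 -0.0875  0.016 ]]
[[ 0.5806 -0.0919  0.001 ]
 [ 0.582   0.0018  0.001 ]]
offset [-0.154, 0.367, 0.967] turn [0.0, -0.0, 0.915] rows>=4.2
```

Call:
step_arm(
  plan=[
    {"offset": [-0.15,0.37,0.97],"turn": [0,0,0.915],"hand": 1},
    {"offset": [-0.15,0.37,0.97],"turn": [0,0,0.915],"hand": 1},
    {"offset": [-0.15,0.37,0.97],"turn": [0,0,0.915],"hand": 1},
    {"offset": [-0.15,0.37,0.97],"turn": [0,0,0.915],"hand": 1},
    {"offset": [-0.15,0.37,0.97],"turn": [0,0,0.915],"hand": 1},
    {"offset": [-0.15,0.37,0.97],"turn": [0,0,0.915],"hand": 1},
    {"offset": [-0.15,0.37,0.97],"turn": [0,0,0.915],"hand": 1},
  ],
)

```text
time: 5.15
eef_pos: [0.4716, -0.1226, 0.2215]
tcp_rot: [-3.141, -0.003, -0.456]
ft_force: [0.2, 0.4, 0.9]
grip_width: 0.999
grip_force: 0.0
```

```bash
cat >> h.py <<'E'
def find(color,near,cam="wrist",z=.05,f=None,size=(56,22)):
    """pose of a pack by its fin top and disc seen by cam, near = guessed origin xy, yaw"""
    im,K,T=snap(cam,f); x,y,a=near; ex=np.array([np.cos(a),np.sin(a)])
    out=[]
    for off,zz,tol in((.024,z,8),(-.032,z-.024,14)):
        s=proj([*(np.array([x,y])+off*ex),zz],K,T)[0]
        c,px,stt=blob(im,s,tol); P=back(px,K,T,zz)[:,:2]*1000
        out.append((back(c,K,T,zz)[0][:2],cv2.minAreaRect(P.astype(np.float32)),stt))
    fin=np.array(out[0][1][0])/1000; pad=out[1][0]; d=fin-pad
    print(color,"fin",fin,out[0][1][1:],"pad",pad,out[1][1][1],"dist %.4f yaw %.2f deg"%(np.hypot(*d),np.degrees(np.arctan2(d[1],d[0]))),"origin",pad+d*32/56)
E
python3 - <<'E'
from h import *
st(); find("green",(.448,-.111,-.457),f="w2")
to([.4695,-.1218,.049],down(-.457))
E
```

```text
t 5.15 p [ 0.4716 -0.1226  0.2215] rpy [-3.1414 -0.0031 -0.4563] F [0.2066 0.4405 0.9391] w 0.999 g 0.0
green fin [ 0.4712 -0.1233] ((20.891695022583008, 58.04229736328125), 63.24308395385742) pad [ 0.4192 -0.097 ] (31.183124542236328, 31.437854766845703) dist 0.0583 yaw -26.85 deg origin [ 0.4489 -0.112 ]
offset [-0.017, 0.002, 0.865] turn [-0.0, -0.009, 0.002] rows>=3.5
```

Call:
step_arm(
  plan=[
    {"offset": [-0.01,0,0.25],"turn": [0,0,0.02],"hand": 1},
    {"offset": [-0.01,0,0.5],"turn": [0,0,0.02],"hand": 1},
    {"offset": [-0.01,0,0.7],"turn": [0,0,0.02],"hand": 1},
    {"offset": [-0.01,0,0.8],"turn": [0,0,0.02],"hand": 1},
    {"offset": [-0.01,0,0.86],"turn": [0,0,0.02],"hand": 1},
    {"offset": [-0.01,0,0.86],"turn": [0,0,0.02],"hand": 0},
    {"offset": [-0.01,0,0.86],"turn": [0,0,0.02],"hand": 0},
    {"offset": [-0.01,0,0.86],"turn": [0,0,0.02],"hand": 0},
    {"offset": [-0.01,0,0.86],"turn": [0,0,0.02],"hand": 0},
    {"offset": [-0.01,0,0.86],"turn": [0,0,0.02],"hand": 0},
  ],
  squeeze=50,
)

```text
time: 6.2
eef_pos: [0.4695, -0.122, 0.0487]
tcp_rot: [-3.142, -0.003, -0.467]
ft_force: [0.2, -0.1, 8.6]
grip_width: 0.246
grip_force: 51.3
```

Call:
step_arm(
  plan=[
    {"offset": [0,0,0],"turn": [0,0,0],"hand": 0},
    {"offset": [0,0,0],"turn": [0,0,0],"hand": 0},
    {"offset": [0,0,0],"turn": [0,0,0],"hand": 0},
  ],
)

```text
time: 6.5
eef_pos: [0.4695, -0.1221, 0.0487]
tcp_rot: [-3.142, -0.003, -0.467]
ft_force: [-0.2, 0.1, 7.2]
grip_width: 0.242
grip_force: 51.2
```

```bash
python3 - <<'E'
from h import *
st(); print(robot.state()["wrist_torque"])
E
```

```text
t 6.50 p [ 0.4695 -0.1221  0.0487] rpy [-3.1416 -0.0026 -0.4668] F [-0.2307  0.0609  7.1953] w 0.242 g 51.2
[ 0.1672  0.1319 -0.0047]
```

```bash
python3 - <<'E'
from h import *
to([.4695,-.1221,.109]); to([.656,-.0016,.109],down(-.0187)); to([.656,-.0016,.06],down(-.0187))
E
```

```text
offset [0.001, 0.0, -0.302] turn [0.0, 0.0, 0.0] rows>=1.2
offset [0.562, -0.957, -0.3] turn [0.001, -0.005, -0.896] rows>=4.6
offset [0.562, -0.957, -0.055] turn [0.001, -0.005, -0.896] rows>=4.4
```

Call:
step_arm(
  plan=[
    {"offset": [0,0,-0.15],"turn": [0,0,0],"hand": 0},
    {"offset": [0,0,-0.3],"turn": [0,0,0],"hand": 0},
    {"offset": [0.11,-0.19,-0.3],"turn": [0,0,-0.18],"hand": 0},
    {"offset": [0.22,-0.38,-0.3],"turn": [0,0,-0.36],"hand": 0},
    {"offset": [0.34,-0.57,-0.3],"turn": [0,0,-0.54],"hand": 0},
    {"offset": [0.45,-0.76,-0.3],"turn": [0,0,-0.72],"hand": 0},
    {"offset": [0.56,-0.955,-0.3],"turn": [0,0,-0.896],"hand": 0},
    {"offset": [0.56,-0.955,-0.3],"turn": [0,0,-0.896],"hand": 0},
    {"offset": [0.56,-0.955,-0.3],"turn": [0,0,-0.896],"hand": 0},
  ],
)

```text
time: 7.4
eef_pos: [0.6542, -0.0004, 0.1064]
tcp_rot: [-3.142, 0.001, -0.017]
ft_force: [-0.3, -0.5, -2.1]
grip_width: 0.25
grip_force: 50.0
```

```bash
python3 - <<'E'
from h import *
st(); im,K,T=snap("wrist","w3"); snap("top","t3"); to([.656,-.0016,.053],down(-.0187))
E
```

```text
t 7.40 p [ 0.6542 -0.0004  0.1064] rpy [-3.1415  0.0015 -0.0174] F [-0.2575 -0.5157 -2.1404] w 0.250 g 50.0
offset [0.014, -0.0, 0.269] turn [-0.0, 0.003, -0.001] rows>=1.1
```

View pics/w3.png

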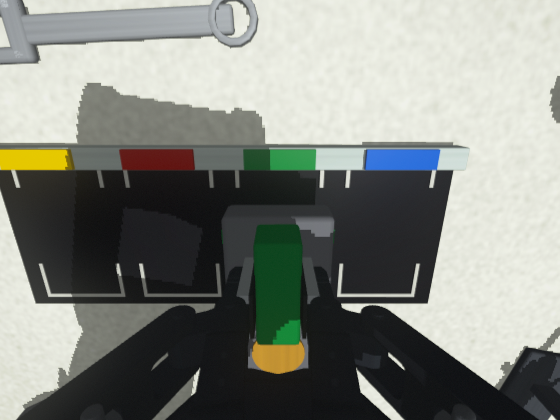

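```bash
python3 - <<'E'
from h import *
im=cv2.imread("pics/w3.png")[:,:,::-1].copy()
ci=robot.camera_info("wrist");K,T=np.array(ci["K"]),np.array(ci["camera_from_world"])
g=cv2.cvtColor(im,cv2.COLOR_RGB2GRAY)
for u in (90,225,335,350,400): print(u,g[140:182,u])
for n,s in dict(y=(30,160),r=(160,160),b=(400,160)).items():
    c,px,b=blob(im,s); print(n,c,b,back(c,K,T,.016)[0], back([(c[0],px[:,1].min()),(c[0],px[:,1].max()+1)],K,T,.016)[:,0])
print(back([(244,160),(316,160)],K,T,.016)); print(back([(237,178),(322,178),(348,178),(433,178),(341,280),(417,280)],K,T,.001))
print("row 178",g[178,225:440]); 
# disc + fin of held pack, underside at ~.058
c,px,b=blob(im,(278,357)); print(c,b)
E
```

```text
90 [126 124 124 122 115  97  93  96 110 110 110 109 107 106 105 105 106 106
 107 109 108 108 107 107 109 107 107 107 106  95  51  32  32  30  30  31
  30  29  30  30  29  28]
225 [123 124 123 123 116  95  90  95 108 107 107 106 107 108 106 104 103 104
 104 105 105 105 104 105 107 106 105 105 104  93  49  27  29  26  28  25
  26  24  24  24  24  23]
335 [235 234 234 226 177 104  97 124 186 212 212 214 213 213 213 209 208 209
 210 212 213 212 213 213 213 214 215 217 214 191  96  59  58  59  58  56
  56  56  55  57  56  54]
350 [236 235 234 231 199 103  96 123 185 210 213 213 213 213 212 209 208 208
 211 213 213 214 214 214 214 215 216 217 215 198 153 148 138 128 118 111
 105 103  94  89  83  79]
400 [228 213 124 124 120 101  94 121 161 121 107 110 110 109 108 108 109 108
 107 108 107 106 107 107 106 107 105 106 106 102  78  51  49  50  50  49
  49  48  48  47  46  47]
y [ 34.6336 159.1094] [   0  149   72   21 1471] [0.7058 0.1683 0.016 ] [0.7128 0.6981]
r [156.8775 158.9843] [ 119  149   76   21 1526] [0.7042 0.0822 0.016 ] [0.7111 0.6963]
b [401.7039 159.4725] [ 365  150   75   20 14
[... 491 characters left out ...]
  31  31  32  32  32  31  34  33  33  32  34  34  34  33  33  34  33  34
  34  34  34  38  38  39  38  40  39  40  41  40  44  44  43  43  44  44
  44  52  54  47  72 214 223 223 197  89  55  55  55  57  56  56  55  55
  56  56  55  56  55  56  55  55  56  56  56  49  70 209 224 224 206  94
  55  54  54  56  54  53  54  53  53  52  53  53  52  53  53  53  53  53
  52  52  52  52  51  51  51  51  51  50  50  50  50  49  50  50  50  51
  50  49  49  49  50  48  48  49  49  48  48  48  48  48  47  47  47  47
  47  47  47  47  47  47  47  46  47  46  46  47  46  46  46  46  47  46
  46  46  46  46  46  46  46 100 211 220 219 167  74  45  45  46  47]
[277.8366 357.0304] [ 252  340   53   34 1316]
```

Call:
step_arm(
  plan=[
    {"offset": [0.0,0.0,0.1],"turn": [0,0,0.003],"hand": 0},
    {"offset": [0.0,0.0,0.2],"turn": [0,0,0.003],"hand": 0},
    {"offset": [0.0,0.0,0.26],"turn": [0,0,0.003],"hand": 0},
    {"offset": [0.0,0.0,0.26],"turn": [0,0,0.003],"hand": 0},
    {"offset": [0.0,0.0,0.26],"turn": [0,0,0.003],"hand": 0},
  ],
)

```text
time: 8.0
eef_pos: [0.6542, -0.0018, 0.0557]
tcp_rot: [3.142, 0.0, -0.021]
ft_force: [0.2, -0.0, -2.4]
grip_width: 0.242
grip_force: 50.0
```

```bash
python3 - <<'E'
from h import *
st(); im,K,T=snap("wrist","w4"); np.savez("w4.npz",im=im,K=K,T=T)
cv2.imwrite("pics/c4.png",cv2.resize(im[140:380,180:420,::-1],None,fx=2.5,fy=2.5,interpolation=cv2.INTER_CUBIC))
E
```

```text
t 8.00 p [ 0.6542 -0.0018  0.0557] rpy [ 3.1416  0.     -0.021 ] F [ 0.2499 -0.0421 -2.3939] w 0.242 g 50.0
```

View pics/c4.png

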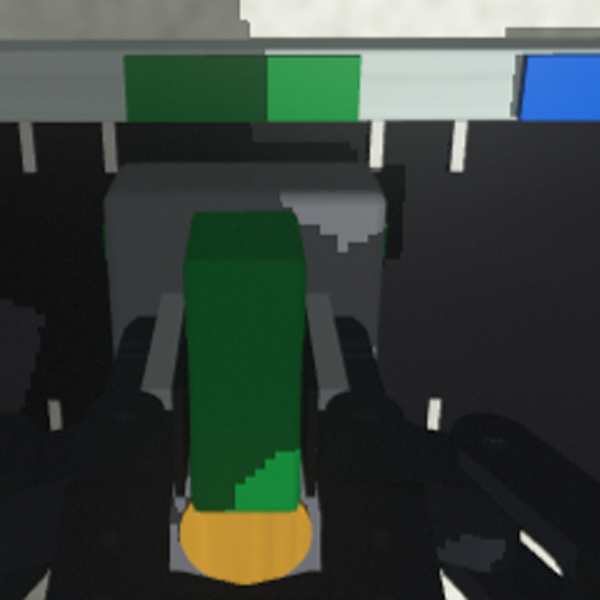

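```bash
python3 - <<'E'
from h import *
W=np.load("w4.npz"); im,K,T=W["im"],W["K"],W["T"]
c=lambda u,v:(u/2.5+180,v/2.5+140)
print("pack bottom edge",back([c(118,163),c(375,163)],K,T,.007)); print("top edge",back([c(104,195),c(385,195)],K,T,.031))
print("rail",back([c(124,121),c(360,121)],K,T,.016),back([c(124,122),c(360,122)],K,T,.001)); print("marks",back([c(109,145),c(377,145)],K,T,.001))
print("fin",back([c(184,262),c(306,262)],K,T,.057))
E
```

```text
pack bottom edge [[ 0.6837  0.0273  0.007 ]
 [ 0.6824 -0.0339  0.007 ]]
top edge [[ 0.6845  0.0263  0.031 ]
 [ 0.6833 -0.032   0.031 ]]
rail [[ 0.6963  0.0235  0.016 ]
 [ 0.6952 -0.0286  0.016 ]] [[ 0.6921  0.0261  0.001 ]
 [ 0.6909 -0.0309  0.001 ]]
marks [[ 0.6864  0.0302  0.001 ]
 [ 0.685  -0.0353  0.001 ]]
fin [[ 0.6813  0.0079  0.057 ]
 [ 0.6808 -0.0136  0.057 ]]
```

Call:
step_arm(
  plan=[
    {"offset": [0.02,-0.002,0.015],"turn": [0,0,0.0],"hand": 0},
    {"offset": [0.04,-0.002,0.022],"turn": [0,0,0],"hand": 0},
    {"offset": [0.045,-0.002,0.022],"turn": [0,0,0],"hand": 0},
    {"offset": [0.045,-0.002,0.022],"turn": [0,0,0],"hand": 0},
    {"offset": [0.045,-0.002,0.022],"turn": [0,0,0],"hand": 0},
  ],
)

```text
time: 8.55
eef_pos: [0.6634, -0.001, 0.0509]
tcp_rot: [-3.142, 0.0, -0.02]
ft_force: [-0.7, 1.0, -2.0]
grip_width: 0.243
grip_force: 50.0
```

Call:
step_arm(
  plan=[
    {"offset": [0.01,0,0],"turn": [0,0,0.0],"hand": 0},
    {"offset": [0.01,0,0],"turn": [0,0,0],"hand": 0},
  ],
)

```text
time: 8.75
eef_pos: [0.6654, -0.0011, 0.0509]
tcp_rot: [-3.142, 0.0, -0.02]
ft_force: [1.2, -0.5, -1.4]
grip_width: 0.251
grip_force: 50.0
```

Call:
step_arm(
  plan=[
    {"offset": [0.005,0,0],"turn": [0,0,0.0],"hand": 0},
    {"offset": [0.005,0,0],"turn": [0,0,0],"hand": 0},
  ],
)

```text
time: 8.95
eef_pos: [0.6656, -0.0011, 0.0506]
tcp_rot: [-3.141, 0.002, -0.02]
ft_force: [-4.4, 0.2, 0.7]
grip_width: 0.247
grip_force: 50.3
```

Call:
step_arm(
  plan=[
    {"offset": [0.005,0,0],"turn": [0,0,0.0],"hand": 0},
    {"offset": [0.005,0,0],"turn": [0,0,0],"hand": 0},
  ],
)

```text
time: 9.15
eef_pos: [0.6657, -0.001, 0.0504]
tcp_rot: [-3.141, 0.004, -0.02]
ft_force: [-7.0, -0.6, 1.4]
grip_width: 0.247
grip_force: 50.5
```

Call:
step_arm(
  plan=[
    {"offset": [0,0,0.006],"turn": [0,0,0.0],"hand": 0},
    {"offset": [0,0,0.01],"turn": [0,0,0],"hand": 0},
    {"offset": [0,0,0.01],"turn": [0,0,0],"hand": 0},
  ],
)

```text
time: 9.45
eef_pos: [0.6657, -0.001, 0.0489]
tcp_rot: [-3.141, 0.004, -0.02]
ft_force: [-8.8, 0.6, 4.7]
grip_width: 0.247
grip_force: 51.1
```

Call:
step_arm(
  plan=[
    {"offset": [0,0,0],"turn": [0,0,0.0],"hand": 0.6},
    {"offset": [0,0,0],"turn": [0,0,0],"hand": 0.6},
    {"offset": [0,0,0],"turn": [0,0,0],"hand": 0.6},
    {"offset": [0,0,-0.05],"turn": [0,0,0],"hand": 0.6},
    {"offset": [0,0,-0.2],"turn": [0,0,0],"hand": 0.6},
    {"offset": [0,0,-0.45],"turn": [0,0,0],"hand": 0.6},
    {"offset": [0,0,-0.7],"turn": [0,0,0],"hand": 0.6},
    {"offset": [0,0,-0.7],"turn": [0,0,0],"hand": 0.6},
  ],
)

```text
time: 10.25
eef_pos: [0.6726, -0.0019, 0.1997]
tcp_rot: [3.139, -0.017, -0.02]
ft_force: [1.9, -0.4, 0.7]
grip_width: 0.602
grip_force: 0.0
```

```bash
python3 - <<'E'
from h import *
st(); im,K,T=snap("wrist","w5"); find("green",(.6405,-.002,-.02))
find("blue",(.416,.206,.38),cam="top")
to([.48,.15,.25],down(.2)); to([.4385,.216,.25],down(.385))
E
```

```text
t 10.25 p [ 0.6726 -0.0019  0.1997] rpy [ 3.139  -0.0165 -0.02  ] F [ 1.9291 -0.369   0.6938] w 0.602 g 0.0
green fin [ 0.6674 -0.0012] ((21.428958892822266, 58.18994903564453), 89.4502182006836) pad [ 0.609  -0.0001] (31.223173141479492, 32.053260803222656) dist 0.0584 yaw -1.03 deg origin [ 0.6423 -0.0007]
blue fin [0.4336 0.2223] ((56.04244613647461, 24.052751541137695), 29.060062408447266) pad [0.3836 0.1976] (30.412378311157227, 27.21063995361328) dist 0.0557 yaw 26.30 deg origin [0.4122 0.2117]
offset [-0.952, -0.737, -0.303] turn [0.001, -0.003, -0.44] rows>=5.0
offset [-1.166, -1.062, -0.303] turn [0.001, -0.003, -0.81] rows>=6.4
```

View pics/w5.png

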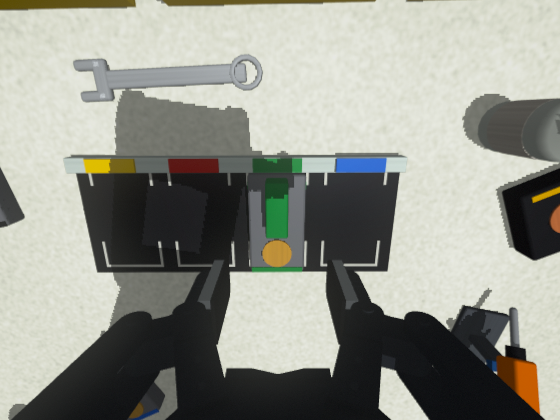

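Call:
step_arm(
  plan=[
    {"offset": [-0.95,-0.74,-0.3],"turn": [0,0,-0.44],"hand": 1},
    {"offset": [-0.95,-0.74,-0.3],"turn": [0,0,-0.44],"hand": 1},
    {"offset": [-0.95,-0.74,-0.3],"turn": [0,0,-0.44],"hand": 1},
    {"offset": [-0.95,-0.74,-0.3],"turn": [0,0,-0.44],"hand": 1},
    {"offset": [-0.95,-0.74,-0.3],"turn": [0,0,-0.44],"hand": 1},
    {"offset": [-0.95,-0.74,-0.3],"turn": [0,0,-0.44],"hand": 1},
    {"offset": [-0.95,-0.74,-0.3],"turn": [0,0,-0.44],"hand": 1},
    {"offset": [-0.95,-0.74,-0.3],"turn": [0,0,-0.44],"hand": 1},
  ],
)

```text
time: 11.2
eef_pos: [0.4805, 0.1501, 0.2478]
tcp_rot: [3.142, 0.002, 0.199]
ft_force: [-0.0, 0.6, -0.0]
grip_width: 1.003
grip_force: 0.0
```

```bash
python3 - <<'E'
from h import *
st(); find("blue",(.416,.206,.43),f="w6")
to([.4385,.217,.16],down(.46))
E
```

```text
t 11.20 p [0.4805 0.1501 0.2478] rpy [3.1415 0.0017 0.1994] F [-0.0181  0.6411 -0.0389] w 1.003 g 0.0
blue fin [0.4384 0.2211] ((56.10396957397461, 26.35719108581543), 27.484577178955078) pad [0.3872 0.1973] (30.6019229888916, 30.69849967956543) dist 0.0565 yaw 24.88 deg origin [0.4165 0.2109]
offset [-0.14, -0.371, 0.439] turn [-0.0, 0.004, -0.523] rows>=2.4
```

Call:
step_arm(
  plan=[
    {"offset": [-0.14,-0.4,0.35],"turn": [0,0,-0.56],"hand": 1},
    {"offset": [-0.14,-0.4,0.35],"turn": [0,0,-0.56],"hand": 1},
    {"offset": [-0.14,-0.4,0.35],"turn": [0,0,-0.56],"hand": 1},
    {"offset": [-0.14,-0.4,0.35],"turn": [0,0,-0.56],"hand": 1},
    {"offset": [-0.14,-0.4,0.35],"turn": [0,0,-0.56],"hand": 1},
  ],
)

```text
time: 11.75
eef_pos: [0.4384, 0.2228, 0.1793]
tcp_rot: [3.141, -0.001, 0.478]
ft_force: [0.0, 0.1, 0.2]
grip_width: 0.999
grip_force: 0.0
```

```bash
python3 - <<'E'
from h import *
st(); find("blue",(.416,.209,.48),f="w7")
to([.437,.2225,.049],down(.48))
E
```

```text
t 11.75 p [0.4384 0.2228 0.1793] rpy [ 3.141  -0.0005  0.478 ] F [0.0487 0.1052 0.1608] w 0.999 g 0.0
blue fin [0.4364 0.2232] ((55.006874084472656, 20.913883209228516), 26.95572280883789) pad [0.3872 0.1975] (30.567045211791992, 30.655628204345703) dist 0.0556 yaw 27.62 deg origin [0.4153 0.2122]
offset [-0.01, -0.004, 0.654] turn [0.002, -0.003, -0.005] rows>=2.6
```

Consistent (fin 55×21 mm, disc–fin 55.6 mm, yaw ≈27.3°). Descend and grasp.

Call:
step_arm(
  plan=[
    {"offset": [-0.01,-0.004,0.25],"turn": [0,0,0],"hand": 1},
    {"offset": [-0.01,-0.004,0.45],"turn": [0,0,0],"hand": 1},
    {"offset": [-0.01,-0.004,0.58],"turn": [0,0,0],"hand": 1},
    {"offset": [-0.01,-0.004,0.645],"turn": [0,0,0],"hand": 1},
    {"offset": [-0.01,-0.004,0.645],"turn": [0,0,0],"hand": 0},
    {"offset": [-0.01,-0.004,0.645],"turn": [0,0,0],"hand": 0},
    {"offset": [-0.01,-0.004,0.645],"turn": [0,0,0],"hand": 0},
    {"offset": [-0.01,-0.004,0.645],"turn": [0,0,0],"hand": 0},
    {"offset": [-0.01,-0.004,0.645],"turn": [0,0,0],"hand": 0},
    {"offset": [-0.01,-0.004,0.645],"turn": [0,0,0],"hand": 0},
  ],
  squeeze=50,
)

```text
time: 12.8
eef_pos: [0.4362, 0.2236, 0.0514]
tcp_rot: [3.141, -0.003, 0.48]
ft_force: [-0.9, -0.8, 6.8]
grip_width: 0.247
grip_force: 51.1
```

```bash
python3 - <<'E'
from h import *
st(); p,r=pose()
A=[.55,.06,.16]; to(A,down(.1)); B=[.652,-.0865,.13]; to(B,down(-.02),frm=(np.array(A),down(.1)))
E
```

```text
t 12.80 p [0.4362 0.2236 0.0514] rpy [ 3.1407 -0.0028  0.48  ] F [-0.9317 -0.8147  6.7554] w 0.247 g 51.1
offset [0.128, 0.989, -0.542] turn [0.001, -0.006, 0.76] rows>=4.5
offset [0.434, 0.78, 0.15] turn [0.0, -0.0, 0.24] rows>=3.6
```

Call:
step_arm(
  plan=[
    {"offset": [0,0,-0.2],"turn": [0,0,0],"hand": 0},
    {"offset": [0,0.1,-0.4],"turn": [0,0,0.1],"hand": 0},
    {"offset": [0.03,0.3,-0.54],"turn": [0,0,0.25],"hand": 0},
    {"offset": [0.06,0.5,-0.54],"turn": [0,0,0.4],"hand": 0},
    {"offset": [0.09,0.7,-0.54],"turn": [0,0,0.55],"hand": 0},
    {"offset": [0.13,0.9,-0.54],"turn": [0,0,0.7],"hand": 0},
    {"offset": [0.13,0.99,-0.54],"turn": [0,0,0.76],"hand": 0},
    {"offset": [0.13,0.99,-0.54],"turn": [0,0,0.76],"hand": 0},
  ],
)

```text
time: 13.6
eef_pos: [0.5503, 0.0575, 0.1579]
tcp_rot: [3.141, -0.0, 0.097]
ft_force: [0.0, -0.0, -2.2]
grip_width: 0.243
grip_force: 49.9
```

Call:
step_arm(
  plan=[
    {"offset": [0.11,0.2,0],"turn": [0,0,0.06],"hand": 0},
    {"offset": [0.22,0.4,0],"turn": [0,0,0.12],"hand": 0},
    {"offset": [0.33,0.6,0],"turn": [0,0,0.18],"hand": 0},
    {"offset": [0.43,0.78,0.1],"turn": [0,0,0.24],"hand": 0},
    {"offset": [0.43,0.78,0.15],"turn": [0,0,0.24],"hand": 0},
    {"offset": [0.43,0.78,0.15],"turn": [0,0,0.24],"hand": 0},
  ],
)

```text
time: 14.2
eef_pos: [0.6484, -0.0859, 0.1249]
tcp_rot: [-3.139, 0.006, -0.02]
ft_force: [-1.0, -0.1, -2.0]
grip_width: 0.247
grip_force: 50.0
```

```bash
python3 - <<'E'
from h import *
st(); to([.652,-.0865,.058],down(-.02))
E
```

```text
t 14.20 p [ 0.6484 -0.0859  0.1249] rpy [-3.1392  0.0058 -0.0201] F [-1.0015 -0.1284 -2.0325] w 0.247 g 50.0
offset [0.02, 0.003, 0.334] turn [-0.005, 0.012, -0.0] rows>=1.3
```

Call:
step_arm(
  plan=[
    {"offset": [0.01,0.003,0.15],"turn": [0,0,0],"hand": 0},
    {"offset": [0.01,0.003,0.28],"turn": [0,0,0],"hand": 0},
    {"offset": [0.01,0.003,0.325],"turn": [0,0,0],"hand": 0},
    {"offset": [0.01,0.003,0.325],"turn": [0,0,0],"hand": 0},
    {"offset": [0.01,0.003,0.325],"turn": [0,0,0],"hand": 0},
  ],
)

```text
time: 14.7
eef_pos: [0.6531, -0.0869, 0.0644]
tcp_rot: [3.141, -0.001, -0.019]
ft_force: [0.8, -0.3, -2.2]
grip_width: 0.247
grip_force: 50.0
```

```bash
python3 - <<'E'
from h import *
st(); im,K,T=snap("wrist","w8"); np.savez("w8.npz",im=im,K=K,T=T)
cv2.imwrite("pics/c8.png",cv2.resize(im[140:380,160:420,::-1],None,fx=2.5,fy=2.5,interpolation=cv2.INTER_CUBIC))
E
```

```text
t 14.70 p [ 0.6531 -0.0869  0.0644] rpy [ 3.1413 -0.0014 -0.0189] F [ 0.8381 -0.2674 -2.1574] w 0.247 g 50.0
```

View pics/c8.png

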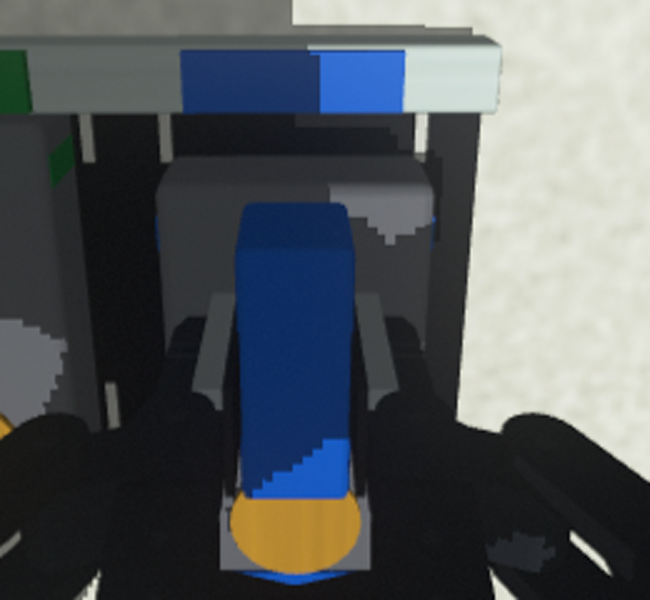

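Call:
step_arm(
  plan=[
    {"offset": [0,-0.002,0.03],"turn": [0,0,0.0],"hand": 0},
    {"offset": [0.02,-0.002,0.055],"turn": [0,0,0],"hand": 0},
    {"offset": [0.035,-0.002,0.055],"turn": [0,0,0],"hand": 0},
    {"offset": [0.04,-0.002,0.055],"turn": [0,0,0],"hand": 0},
    {"offset": [0.04,-0.002,0.055],"turn": [0,0,0],"hand": 0},
  ],
)

```text
time: 15.25
eef_pos: [0.6608, -0.0875, 0.0519]
tcp_rot: [3.142, -0.0, -0.02]
ft_force: [-0.1, 0.1, -2.4]
grip_width: 0.245
grip_force: 50.2
```

Call:
step_arm(
  plan=[
    {"offset": [0.01,0,0],"turn": [0,0,0.0],"hand": 0},
    {"offset": [0.01,0,0],"turn": [0,0,0],"hand": 0},
  ],
)

```text
time: 15.45
eef_pos: [0.6628, -0.0875, 0.0519]
tcp_rot: [3.142, -0.0, -0.02]
ft_force: [0.8, -0.5, -0.9]
grip_width: 0.246
grip_force: 50.2
```

Call:
step_arm(
  plan=[
    {"offset": [0.005,0,0],"turn": [0,0,0.0],"hand": 0},
    {"offset": [0.005,0,0],"turn": [0,0,0],"hand": 0},
  ],
)

```text
time: 15.65
eef_pos: [0.6632, -0.0875, 0.0518]
tcp_rot: [-3.142, 0.001, -0.02]
ft_force: [-0.9, -0.6, -1.9]
grip_width: 0.251
grip_force: 50.2
```

Call:
step_arm(
  plan=[
    {"offset": [-0.005,-0.005,0],"turn": [0,0,0.0],"hand": 0},
    {"offset": [0.005,-0.005,0],"turn": [0,0,0],"hand": 0},
    {"offset": [0.007,-0.005,0],"turn": [0,0,0],"hand": 0},
    {"offset": [0.007,-0.005,0],"turn": [0,0,0],"hand": 0},
  ],
)

```text
time: 16.05
eef_pos: [0.6634, -0.0863, 0.0516]
tcp_rot: [-3.141, 0.004, -0.02]
ft_force: [-7.0, 0.5, 3.2]
grip_width: 0.243
grip_force: 50.7
```

Call:
step_arm(
  plan=[
    {"offset": [0.002,0,0.004],"turn": [0,0,0.0],"hand": 0},
    {"offset": [0.002,0,0.007],"turn": [0,0,0],"hand": 0},
    {"offset": [0.002,0,0.007],"turn": [0,0,0],"hand": 0},
  ],
)

```text
time: 16.35
eef_pos: [0.6635, -0.0863, 0.0516]
tcp_rot: [-3.141, 0.005, -0.02]
ft_force: [-13.6, 1.1, 12.0]
grip_width: 0.243
grip_force: 52.0
```

Call:
step_arm(
  plan=[
    {"offset": [0,0,-0.006],"turn": [0,0,0.0],"hand": 0},
    {"offset": [-0.004,0,-0.006],"turn": [0,0,0.0],"hand": 0.55},
    {"offset": [-0.004,0,-0.006],"turn": [0,0,0],"hand": 0.55},
    {"offset": [-0.004,0,-0.006],"turn": [0,0,0],"hand": 0.55},
    {"offset": [-0.004,0,-0.06],"turn": [0,0,0],"hand": 0.55},
    {"offset": [0,0,-0.25],"turn": [0,0,0],"hand": 0.55},
    {"offset": [0,0,-0.5],"turn": [0,0,0],"hand": 0.55},
    {"offset": [-0.1,0,-0.75],"turn": [0,0,0],"hand": 0.55},
    {"offset": [-0.1,0,-0.75],"turn": [0,0,0],"hand": 0.55},
  ],
)

```text
time: 17.25
eef_pos: [0.6484, -0.0871, 0.2098]
tcp_rot: [3.138, -0.013, -0.02]
ft_force: [0.6, -0.5, 0.5]
grip_width: 0.551
grip_force: 0.0
```

```bash
python3 - <<'E'
from h import *
st(); im,K,T=snap("wrist","w9")
find("green",(.6405,-.002,-.02)); find("blue",(.639,-.086,-.02))
for n in("top","scene"):
  im,K,T=snap(n)
  c,px,s=blob(im,proj([.647,-.300,.034],K,T)[0]); print("zero",back(c,K,T,.034)[0])
E
```

```text
t 17.25 p [ 0.6484 -0.0871  0.2098] rpy [ 3.1377 -0.0127 -0.0199] F [ 0.6193 -0.4552  0.4913] w 0.551 g 0.0
green fin [ 0.6665 -0.0044] ((26.883846282958984, 56.32638168334961), 88.89749908447266) pad [ 0.6082 -0.003 ] (24.069704055786133, 32.57088088989258) dist 0.0583 yaw -1.37 deg origin [ 0.6415 -0.0038]
blue fin [ 0.6648 -0.0863] ((21.64613914489746, 57.56745147705078), 89.45178985595703) pad [ 0.6077 -0.0854] (31.2293758392334, 31.28642463684082) dist 0.0571 yaw -0.93 deg origin [ 0.6403 -0.0859]
zero [ 0.6448 -0.3001  0.034 ]
zero [ 0.6483 -0.3017  0.034 ]
```

View pics/w9.png

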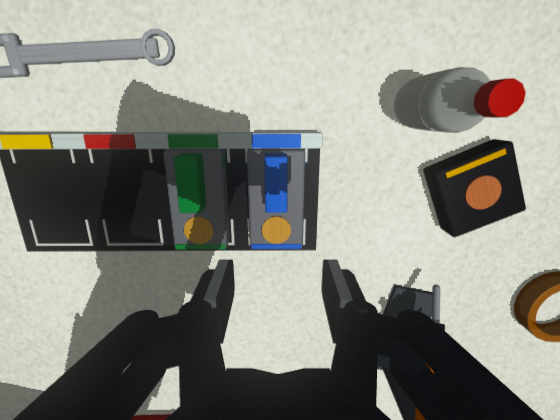

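```bash
python3 - <<'E'
from h import *
to([.452,-.246,.35],down(0))
E
```

```text
offset [-0.948, 0.819, -0.755] turn [-0.002, 0.005, -0.041] rows>=5.9
```

Call:
step_arm(
  plan=[
    {"offset": [-0.1,0.1,-0.3],"turn": [0,0,0],"hand": 0.7},
    {"offset": [-0.95,0.82,-0.75],"turn": [-0.002,0.005,-0.04],"hand": 0.7},
    {"offset": [-0.95,0.82,-0.75],"turn": [-0.002,0.005,-0.04],"hand": 0.7},
    {"offset": [-0.95,0.82,-0.75],"turn": [-0.002,0.005,-0.04],"hand": 0.7},
    {"offset": [-0.95,0.82,-0.75],"turn": [-0.002,0.005,-0.04],"hand": 0.7},
    {"offset": [-0.95,0.82,-0.75],"turn": [-0.002,0.005,-0.04],"hand": 0.7},
    {"offset": [-0.95,0.82,-0.75],"turn": [-0.002,0.005,-0.04],"hand": 0.7},
    {"offset": [-0.95,0.82,-0.75],"turn": [-0.002,0.005,-0.04],"hand": 0.7},
    {"offset": [-0.95,0.82,-0.75],"turn": [-0.002,0.005,-0.04],"hand": 0.7},
  ],
)

```text
time: 18.4
eef_pos: [0.4522, -0.2456, 0.3487]
tcp_rot: [-3.14, -0.001, 0.0]
ft_force: [-0.6, 0.6, -0.9]
grip_width: 0.698
grip_force: 0.0
```

```bash
cat > probe.py <<'E'
from h import *
from scipy.optimize import minimize
def prot(yaw,pitch=np.radians(35)): return R.from_euler("xyz",[0,pitch,yaw])
C=np.array([[x,y,z] for x in(-.055,.055) for y in(-.013,.013) for z in(-.013,.013)])
def mask(im):
    h=cv2.cvtColor(im,cv2.COLOR_RGB2HSV); return ((h[...,0]<17)&(h[...,0]>4)&(h[...,1]>190)&(h[...,2]>60)).astype(np.uint8)
def fit(views,x0):
    M=[]
    for im,K,T in views:
        m=mask(im); u=proj([x0[0],x0[1],.095],K,T)[0]; n,l,s,c=cv2.connectedComponentsWithStats(m)
        k=min(range(1,n),key=lambda i:np.hypot(*(c[i]-u))-.02*s[i,4]); M.append((l==k).astype(np.uint8)); print("mask",s[k],c[k],"pred",u)
    def cost(p,show=False):
        e=0
        for (im,K,T),m in zip(views,M):
            P=prot(p[2]).apply(C)+[p[0],p[1],.095]; q=np.zeros((420*4,560*4),np.uint8)
            cv2.fillConvexPoly(q,cv2.convexHull((proj(P,K,T)*4+1.5).astype(np.int32)),1)
            q=cv2.resize(q.astype(np.float32),(560,420),interpolation=cv2.INTER_AREA)
            i=1-np.minimum(q,m).sum()/np.maximum(q,m).sum(); e+=i
            if show: print("1-IoU",i)
        return e
    r=minimize(cost,x0,method="Nelder-Mead",options=dict(initial_simplex=np.array([x0]+[np.array(x0)+d for d in np.diag([.01,.01,.1])]),xatol=1e-4))
    cost(r.x,True); print("seat",r.x[:2],"yaw %.2f deg"%np.degrees(r.x[2]),"tip",prot(r.x[2]).apply([.105,0,0])+[r.x[0],r.x[1],.095]); return r.x
E
python3 - <<'E'
from probe import *
st(); w=snap("wrist","w10"); t=snap("top"); s=snap("scene")
for v in([w],[t],[s],[w,t,s]): fit(v,[.455,-.248,-.05])
E
```

```text
t 18.40 p [ 0.4522 -0.2456  0.3487] rpy [-3.1402 -0.0005  0.    ] F [-0.6418  0.5877 -0.8904] w 0.698 g 0.0
mask [ 263  134   34   82 1389] [279.8596 175.7833] pred [279.5656 174.6323]
1-IoU 0.27689207
seat [ 0.4538 -0.2471] yaw -13.66 deg tip [ 0.5374 -0.2674  0.0348]
mask [380 248  12  35 276] [384.9384 264.6232] pred [385.8303 265.3015]
1-IoU 0.4231375
seat [ 0.4607 -0.2488] yaw -16.56 deg tip [ 0.5432 -0.2733  0.0348]
mask [167 187  10  32 188] [171.5585 202.1543] pred [172.5751 202.8617]
1-IoU 0.43042564
seat [ 0.4531 -0.2492] yaw -7.20 deg tip [ 0.5384 -0.26    0.0348]
mask [ 263  134   34   82 1389] [279.8596 175.7833] pred [279.5656 174.6323]
mask [380 248  12  35 276] [384.9384 264.6232] pred [385.8303 265.3015]
mask [167 187  10  32 188] [171.5585 202.1543] pred [172.5751 202.8617]
1-IoU 0.277785
1-IoU 0.42085248
1-IoU 0.46524447
seat [ 0.4548 -0.2475] yaw -13.84 deg tip [ 0.5383 -0.2681  0.0348]
```

View pics/w10.png

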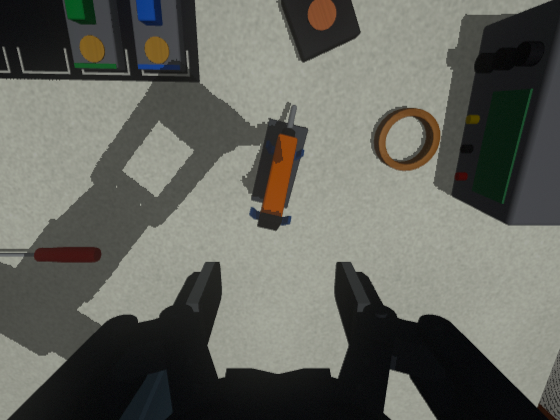

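```bash
sed -i 's/for z in(-.013,.013)\])/for z in(.013,)])/' probe.py; python3 - <<'E'
from probe import *
w=snap("wrist","w11"); t=snap("top"); s=snap("scene")
for v in([w],[t],[s]): p=fit(v,[.455,-.248,-.2])
p=fit([w],[.455,-.248,-.2])
im,K,T=w; o=cv2.resize(im[95:240,230:330,::-1],None,fx=4,fy=4,interpolation=cv2.INTER_CUBIC)
P=np.array([[x,y,z] for x in(-.055,.055) for y in(-.013,.013) for z in(-.013,.013)]+[[.105,0,0],[.055,0,0],[-.064,0,.023],[-.064,0,-.023]])
for i,q in enumerate(proj(prot(p[2]).apply(P)+[p[0],p[1],.095],K,T)): cv2.circle(o,tuple(int(a) for a in (q-[230,95]+.5)*4),3,[(255,0,255),(0,255,0)][i>7],-1)
cv2.imwrite("pics/c11.png",o)
E
```

```text
mask [ 263  135   35   81 1432] [280.1041 175.2591] pred [279.8021 174.8878]
1-IoU 0.18753105
seat [ 0.4541 -0.2472] yaw -14.67 deg tip [ 0.5373 -0.269   0.0348]
mask [380 248  12  35 274] [385.0036 264.6387] pred [385.8303 265.3015]
1-IoU 0.24086678
seat [ 0.4512 -0.2435] yaw -12.53 deg tip [ 0.5351 -0.2621  0.0348]
mask [167 187  10  32 186] [171.543  202.4301] pred [172.5751 202.8617]
1-IoU 0.40882003
seat [ 0.4556 -0.2497] yaw -13.57 deg tip [ 0.5392 -0.2699  0.0348]
mask [ 263  135   35   81 1432] [280.1041 175.2591] pred [279.8021 174.8878]
1-IoU 0.18753105
seat [ 0.4541 -0.2472] yaw -14.67 deg tip [ 0.5373 -0.269   0.0348]
```

View pics/c11.png

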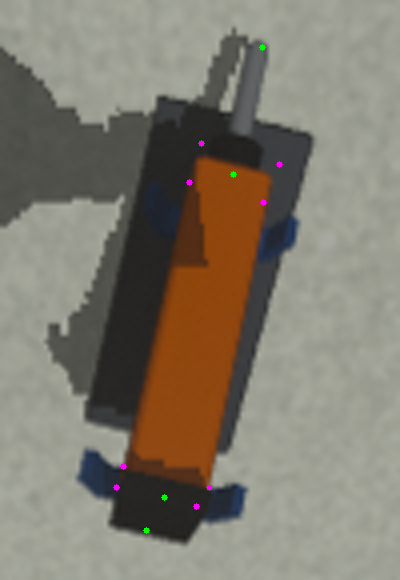

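```bash
cat >> probe.py <<'E'
TH=np.radians(20)
def tool(yaw,th=TH): return R.from_euler("xyz",[np.pi,th,yaw])
E
python3 - <<'E'
from probe import *
ci=robot.camera_info("wrist");K,T=np.array(ci["K"]),np.array(ci["camera_from_world"])
c=np.array([(157,97),(313,137),(225,450),(88,418)])/4+[229.6,94.6]
for z in(.008,.015):
    q=back(c,K,T,z)[:,:2]; print(q.mean(0),[(np.round(np.hypot(*d),4),np.round(np.degrees(np.arctan2(d[1],d[0])),1)) for d in (q[0]-q[3],q[1]-q[2],q[0]-q[1])])
ftip=back((np.array([(197,156),(272,175)])/4+[229.6,94.6]),K,T,.095-.0315+.0106); print("front top corners",ftip, "model x offset", .055*.819+.013*.574)
rt=tool(np.radians(-14)); z=rt.apply([0,0,1]); p=np.array([.4535,-.2468,.095]); print(z,p-z*.003)
to(p-z*.113,rt); to(p-z*.003,rt,frm=(p-z*.113,rt))
E
```

```text
[ 0.4514 -0.2468] [(np.float64(0.127), np.float64(-13.1)), (np.float64(0.1269), np.float64(-14.4)), (np.float64(0.0597), np.float64(76.2))]
[ 0.4527 -0.2468] [(np.float64(0.125), np.float64(-13.1)), (np.float64(0.125), np.float64(-14.4)), (np.float64(0.0588), np.float64(76.2))]
front top corners [[ 0.5044 -0.2474  0.0741]
 [ 0.4984 -0.2716  0.0741]] model x offset 0.05250699999999999
[-0.3319  0.0827 -0.9397] [ 0.4545 -0.247   0.0978]
offset [0.191, 0.053, 0.743] turn [0.086, -0.698, 0.486] rows>=3.1
offset [-0.0, -0.0, 0.55] turn [0.0, 0.0, 0.0] rows>=2.2
```

```bash
python3 - <<'E'
from probe import *
rt=tool(-.241); z=rt.apply([0,0,1]); p=np.array([.452,-.2468,.095])
to(p-z*.113,rt)
E
```

```text
offset [0.184, 0.053, 0.743] turn [0.084, -0.698, 0.48] rows>=3.1
```

Call:
step_arm(
  plan=[
    {"offset": [0.184,0.053,0.3],"turn": [0.084,-0.698,0.48],"hand": 0.75},
    {"offset": [0.184,0.053,0.5],"turn": [0.084,-0.698,0.48],"hand": 0.75},
    {"offset": [0.184,0.053,0.743],"turn": [0.084,-0.698,0.48],"hand": 0.75},
    {"offset": [0.184,0.053,0.743],"turn": [0.084,-0.698,0.48],"hand": 0.75},
    {"offset": [0.184,0.053,0.743],"turn": [0.084,-0.698,0.48],"hand": 0.75},
    {"offset": [0.184,0.053,0.743],"turn": [0.084,-0.698,0.48],"hand": 0.75},
  ],
)

```text
time: 19.3
eef_pos: [0.4903, -0.2578, 0.206]
tcp_rot: [3.138, 0.341, -0.242]
ft_force: [0.1, -0.6, 0.2]
grip_width: 0.752
grip_force: 0.0
```

```bash
python3 - <<'E'
from probe import *
st(); rt=tool(-.241); z=rt.apply([0,0,1]); p=np.array([.452,-.2468,.095])
w=snap("wrist","w12"); fit([w],[.452,-.2468,-.241])
to(p-z*.003,rt)
E
```

```text
t 19.30 p [ 0.4903 -0.2578  0.206 ] rpy [ 3.1385  0.3411 -0.2422] F [ 0.1027 -0.5687  0.2447] w 0.752 g 0.0
mask [ 260  145   31  132 3908] [275.1817 209.3511] pred [275.1838 212.5575]
1-IoU 0.12115842
seat [ 0.4509 -0.2464] yaw -13.48 deg tip [ 0.5346 -0.2664  0.0348]
offset [-0.003, -0.011, 0.581] turn [0.007, -0.021, -0.004] rows>=2.3
```

View pics/w12.png

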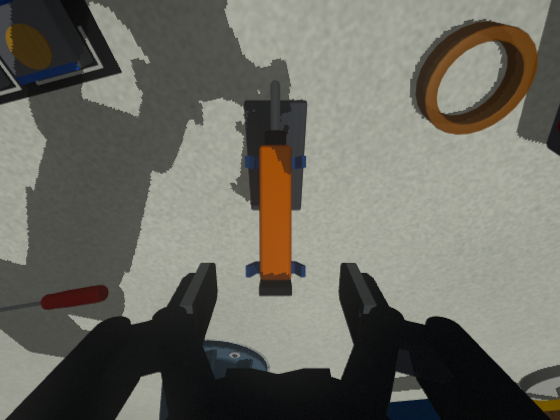

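Call:
step_arm(
  plan=[
    {"offset": [-0.003,-0.012,0.2],"turn": [0.007,-0.021,0],"hand": 0.75},
    {"offset": [-0.005,-0.012,0.4],"turn": [0.007,-0.021,0],"hand": 0.75},
    {"offset": [-0.006,-0.012,0.53],"turn": [0.007,-0.021,0],"hand": 0.75},
    {"offset": [-0.006,-0.012,0.585],"turn": [0.007,-0.021,0],"hand": 0.75},
    {"offset": [-0.006,-0.012,0.585],"turn": [0.007,-0.021,0],"hand": 0.75},
    {"offset": [-0.006,-0.012,0.585],"turn": [0.007,-0.021,0],"hand": 0.75},
  ],
)

```text
time: 19.95
eef_pos: [0.4518, -0.2464, 0.0957]
tcp_rot: [-3.142, 0.353, -0.244]
ft_force: [-0.2, -0.2, 0.1]
grip_width: 0.75
grip_force: 0.0
```

```bash
python3 - <<'E'
from probe import *
st(); rt=tool(-.241); z=rt.apply([0,0,1]); p=np.array([.4512,-.2466,.095])
to(p-z*.003,rt); snap("wrist","w13"); snap("scene","s13")
E
```

```text
t 19.95 p [ 0.4518 -0.2464  0.0957] rpy [-3.1416  0.3526 -0.2438] F [-0.1658 -0.2141  0.1094] w 0.750 g 0.0
offset [-0.001, 0.002, -0.011] turn [-0.002, 0.007, -0.005] rows>=0.0
```

Call:
step_arm(
  plan=[
    {"offset": [0,0,0],"turn": [0,0,0],"hand": 0.4},
    {"offset": [0,0,0],"turn": [0,0,0],"hand": 0.35},
    {"offset": [0,0,0],"turn": [0,0,0],"hand": 0.3},
    {"offset": [0,0,0],"turn": [0,0,0],"hand": 0},
    {"offset": [0,0,0],"turn": [0,0,0],"hand": 0},
    {"offset": [0,0,0],"turn": [0,0,0],"hand": 0},
    {"offset": [0,0,0],"turn": [0,0,0],"hand": 0},
  ],
  squeeze=60,
)

```text
time: 20.75
eef_pos: [0.4503, -0.2452, 0.0928]
tcp_rot: [-3.139, 0.358, -0.243]
ft_force: [1.4, 0.1, 4.8]
grip_width: 0.298
grip_force: 59.3
```

```bash
python3 - <<'E'
from probe import *
st(); p,r=pose(); np.savez("grasp.npz",p=p,r=r.as_matrix()); print(robot.state()["wrist_torque"])
to(p+[0,0,.1])
E
```

```text
t 20.75 p [ 0.4503 -0.2452  0.0928] rpy [-3.1395  0.3576 -0.243 ] F [1.4355 0.0716 4.7783] w 0.298 g 59.3
[-0.0274 -0.0344  0.0177]
offset [-0.175, -0.001, -0.468] turn [0.0, 0.0, 0.0] rows>=2.0
```

Call:
step_arm(
  plan=[
    {"offset": [-0.02,0,-0.05],"turn": [0,0,0],"hand": 0},
    {"offset": [-0.06,0,-0.16],"turn": [0,0,0],"hand": 0},
    {"offset": [-0.12,0,-0.32],"turn": [0,0,0],"hand": 0},
    {"offset": [-0.175,0,-0.47],"turn": [0,0,0],"hand": 0},
    {"offset": [-0.175,0,-0.47],"turn": [0,0,0],"hand": 0},
    {"offset": [-0.175,0,-0.47],"turn": [0,0,0],"hand": 0},
  ],
)

```text
time: 21.35
eef_pos: [0.4502, -0.2452, 0.1933]
tcp_rot: [-3.14, 0.357, -0.243]
ft_force: [-0.1, 0.1, -1.6]
grip_width: 0.299
grip_force: 58.8
```

```bash
python3 - <<'E'
from probe import *
st(); im,K,T=snap("wrist","w14"); cv2.imwrite("pics/c14.png",cv2.resize(im[60:330,180:380,::-1],None,fx=2.2,fy=2.2))
p,r=pose(); G=np.load("grasp.npz"); g=R.from_matrix(G["r"])
tip0=np.array([.4512,-.2466,.095])+prot(-.241).apply([.105,0,0]); tl=g.inv().apply(tip0-G["p"]); print("tip in tool",tl,"tip now",p+r.apply(tl), "pix",proj(p+r.apply(tl),K,T))
E
```

```text
t 21.35 p [ 0.4502 -0.2452  0.1933] rpy [-3.1395  0.3572 -0.2431] F [-0.1098  0.0691 -1.5915] w 0.299 g 58.8
tip in tool [0.102  0.001  0.0239] tip now [ 0.5339 -0.2667  0.1339] pix [[278.5806  64.5299]]
```

View pics/c14.png

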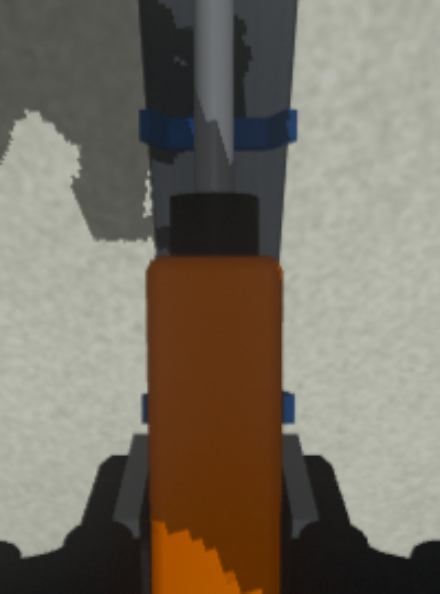

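```bash
python3 - <<'E'
from probe import *
im=cv2.imread("pics/w14.png"); g=cv2.cvtColor(im,cv2.COLOR_BGR2GRAY)
for v in range(36,100,4): print(v,g[v,256:302:2])
print(g[30:110:2,278])
G=np.load("grasp.npz"); g=R.from_matrix(G["r"])
p,r=pose(); ci=robot.camera_info("wrist");K,T=np.array(ci["K"]),np.array(ci["camera_from_world"])
tl=np.array([.102,.001,.0239])
for a in(-3,3):
  q=g.inv().apply(prot(-.241).apply([a/1000,0,0])); print(a,proj(p+r.apply(tl+q),K,T))
E
```

```text
36 [175 173 173 174 173 174 174 174 173 173 171 168 169 174 178 177 173 173
 172 172 169 167 167]
40 [176 174 177 180 180 180 176 173 170 167 165 168 172 176 176 172 171 174
 176 174 172 171 174]
44 [174 171 175 180 179 175 171 167 169 172 174 175 171 169 172 173 175 176
 174 174 173 175 177]
48 [175 174 175 177 176 174 169 169 171 177 180 179 177 176 178 174 176 178
 177 178 178 177 175]
52 [44 44 44 45 45 46 45 47 50 66 72 72 58 47 48 47 48 47 49 49 48 47 49]
56 [ 62  61  61  61  62  62  63  73  89  98 103 104 101  95  70  63  64  66
  65  67  66  66  67]
60 [ 61  61  61  61  62  61  63  85  97 105 112 111 110 105  95  66  64  65
  64  65  65  66  67]
64 [ 36  58  60  60  61  60  63  85  96 104 111 111 109 104  95  66  63  65
  64  65  64  65  67]
68 [ 36  35  59  59  61  60  61  84  96 104 111 111 109 104  94  48  53  59
  64  65  64  66  66]
72 [ 35  34  52  54  44  43  61  84  96 103 112 110 109 104  94  48  38  39
  60  64  63  64  65]
76 [ 35  35  34  34  35  35  59  83  96 103 112 110 109 104  95  48  39  59
  63  64  63  64  65]
80 [ 33  34  34  33  35  34  58  83  95 103 112 109 108 104  93  45  38  37
  57  64  63  63  64]
84 [ 32  34  33  34  34  33  58  82  95 103 112 110 109 104  95  45  38  37
  37  60  63  64  65]
88 [ 32  34  34  56  43  33  56  81  95 103 111 110 109 104  94  44  36  36
  42  63  62  64  63]
92 [ 33  34  33  32  33  32  57  81  94 103 111 110 108 104  95  45  36  35
  46  63  61  63  64]
96 [ 31  32  32  33  32  32  55  81  94 104 111 110 107 104  94  44  35  47
  62  63  62  63  64]
[176 177 174 168 167 168 170 175 177 179 152  72  92 104 111 111 111 111
 111 111 111 110 111 110 110 109 109 110 110 110 112 110 110 110 110 110
 111 111 111 111]
-3 [[279.2539  70.3967]]
3 [[279.2397  56.1835]]
```

```bash
cat >> probe.py <<'E'
TL=np.array([.1034,.0003,.0243])
def tipto(t,rot=None):
    p,r=pose(); rot=rot or r; print("tip now",p+r.apply(TL)); to(np.array(t)-rot.apply(TL),rot)
E
python3 - <<'E'
from probe import *
st(); tipto([.6467,-.3008,.055])
E
```

```text
t 21.40 p [ 0.4496 -0.2448  0.1921] rpy [-3.1384  0.3594 -0.2427] F [-0.6084 -0.3387 -1.8151] w 0.300 g 58.8
tip now [ 0.5352 -0.2662  0.133 ]
offset [0.683, 0.034, 0.16] turn [0.0, 0.0, 0.0] rows>=2.8
```

Call:
step_arm(
  plan=[
    {"offset": [0.17,0.01,0],"turn": [0,0,0],"hand": 0},
    {"offset": [0.34,0.02,0],"turn": [0,0,0],"hand": 0},
    {"offset": [0.51,0.03,0],"turn": [0,0,0],"hand": 0},
    {"offset": [0.68,0.034,0.1],"turn": [0,0,0],"hand": 0},
    {"offset": [0.68,0.034,0.16],"turn": [0,0,0],"hand": 0},
    {"offset": [0.68,0.034,0.16],"turn": [0,0,0],"hand": 0},
    {"offset": [0.68,0.034,0.16],"turn": [0,0,0],"hand": 0},
  ],
)

```text
time: 22.1
eef_pos: [0.5601, -0.2792, 0.1145]
tcp_rot: [-3.138, 0.361, -0.243]
ft_force: [0.9, 0.0, -0.5]
grip_width: 0.303
grip_force: 58.8
```

```bash
python3 - <<'E'
from probe import *
st(); im,K,T=snap("wrist","w15"); p,r=pose(); t=p+r.apply(TL); print("tip pix",proj(t,K,T))
c=proj([.6467,-.3008,.034],K,T)[0]; print("zero pred pix",c)
h=cv2.cvtColor(im,cv2.COLOR_RGB2HSV); m=((h[...,0]<15)&(h[...,1]>100)&(h[...,2]>60)).astype(np.uint8); m[170:]=0
n,l,s,cc=cv2.connectedComponentsWithStats(m); print([(s[i].tolist(),cc[i].round(1).tolist(),back(cc[i],K,T,.034)[0].round(4).tolist()) for i in range(1,n) if s[i,4]>150])
tipto([.6467,-.3008,.038])
E
```

```text
t 22.10 p [ 0.5601 -0.2792  0.1145] rpy [-3.1383  0.3609 -0.2428] F [ 0.8983  0.023  -0.4591] w 0.303 g 58.8
tip pix [[278.5969  58.4285]]
zero pred pix [277.7173  46.3855]
[([241, 0, 74, 83, 4287], [278.0, 38.3], [0.65, -0.3018, 0.034])]
tip now [ 0.6464 -0.3012  0.0568]
offset [0.034, -0.002, 0.088] turn [0.0, 0.0, 0.0] rows>=0.4
```

Call:
step_arm(
  plan=[
    {"offset": [0.013,0,0.033],"turn": [0,0,0],"hand": 0},
    {"offset": [0.025,0,0.065],"turn": [0,0,0],"hand": 0},
    {"offset": [0.025,0,0.065],"turn": [0,0,0],"hand": 0},
    {"offset": [0.025,0,0.065],"turn": [0,0,0],"hand": 0},
  ],
)

```text
time: 22.55
eef_pos: [0.5611, -0.2796, 0.1011]
tcp_rot: [-3.139, 0.359, -0.243]
ft_force: [0.9, 0.4, -0.9]
grip_width: 0.295
grip_force: 58.8
```

Call:
step_arm(
  plan=[
    {"offset": [0.0035,0,0.0095],"turn": [0,0,0],"hand": 0},
    {"offset": [0.0035,0,0.0095],"turn": [0,0,0],"hand": 0},
    {"offset": [0.0035,0,0.0095],"turn": [0,0,0],"hand": 0},
  ],
)

```text
time: 22.85
eef_pos: [0.5613, -0.2797, 0.0991]
tcp_rot: [-3.139, 0.359, -0.243]
ft_force: [-0.1, -0.6, -0.8]
grip_width: 0.299
grip_force: 58.8
```

Call:
step_arm(
  plan=[
    {"offset": [0.0035,0,0.0095],"turn": [0,0,0],"hand": 0},
    {"offset": [0.0035,0,0.0095],"turn": [0,0,0],"hand": 0},
    {"offset": [0.0035,0,0.0095],"turn": [0,0,0],"hand": 0},
  ],
)

```text
time: 23.15
eef_pos: [0.5612, -0.2796, 0.0969]
tcp_rot: [-3.139, 0.359, -0.243]
ft_force: [0.0, -0.1, -1.5]
grip_width: 0.295
grip_force: 58.8
```

Call:
step_arm(
  plan=[
    {"offset": [0.0018,0,0.005],"turn": [0,0,0],"hand": 0},
    {"offset": [0.0018,0,0.005],"turn": [0,0,0],"hand": 0},
    {"offset": [0.0018,0,0.005],"turn": [0,0,0],"hand": 0},
  ],
)

```text
time: 23.45
eef_pos: [0.5613, -0.2796, 0.0959]
tcp_rot: [-3.139, 0.359, -0.243]
ft_force: [-0.3, 0.1, -0.9]
grip_width: 0.297
grip_force: 58.8
```

Call:
step_arm(
  plan=[
    {"offset": [0.0018,0,0.005],"turn": [0,0,0],"hand": 0},
    {"offset": [0.0018,0,0.005],"turn": [0,0,0],"hand": 0},
    {"offset": [0.0018,0,0.005],"turn": [0,0,0],"hand": 0},
  ],
)

```text
time: 23.75
eef_pos: [0.5613, -0.2797, 0.095]
tcp_rot: [-3.139, 0.358, -0.243]
ft_force: [-0.2, 0.2, 0.1]
grip_width: 0.295
grip_force: 58.9
```

Call:
step_arm(
  plan=[
    {"offset": [0.0018,0,0.005],"turn": [0,0,0],"hand": 0},
    {"offset": [0.0018,0,0.005],"turn": [0,0,0],"hand": 0},
    {"offset": [0.0018,0,0.005],"turn": [0,0,0],"hand": 0},
  ],
)

```text
time: 24.05
eef_pos: [0.5613, -0.2797, 0.0944]
tcp_rot: [-3.139, 0.358, -0.243]
ft_force: [-1.9, 0.2, 4.3]
grip_width: 0.299
grip_force: 59.3
```

```bash
python3 - <<'E'
from probe import *
st(); im,K,T=snap("wrist","w16"); p,r=pose(); t=p+r.apply(TL); q=proj(t,K,T)[0]; print("tip pix",q,t)
h=cv2.cvtColor(im,cv2.COLOR_RGB2HSV); m=((h[...,0]<15)&(h[...,1]>100)&(h[...,2]>60)).astype(np.uint8); m[150:]=0
n,l,s,cc=cv2.connectedComponentsWithStats(m); k=1+np.argmax(s[1:,4]); ys,xs=np.where(l==k); print(s[k]); hull=cv2.convexHull(np.c_[xs,ys].astype(np.int32)); print(cv2.fitEllipse(hull), cv2.pointPolygonTest(hull.astype(np.float32),tuple(map(float,q)),True))
g=cv2.cvtColor(im,cv2.COLOR_RGB2GRAY); print(g[30:100:2,278])
tipto([.646,-.301,.08])
E
```

```text
t 24.05 p [ 0.5613 -0.2797  0.0944] rpy [-3.1393  0.3583 -0.243 ] F [-1.9047  0.2416  4.3359] w 0.299 g 59.3
tip pix [277.676   59.8345] [ 0.6469 -0.3012  0.0353]
[ 236   10   82   89 4913]
((276.76751708984375, 54.68458938598633), (81.40318298339844, 89.62520599365234), 179.54559326171875) 37.74815947358267
[117 117 117 116 115 115 114 112 112 110 106  85 106 121 127 127 128 127
 128 128 128 127 129 128 128 128 128 128 128 129 129 128 129 129 129]
tip now [ 0.6469 -0.3012  0.0353]
offset [-0.083, -0.0, -0.208] turn [0.0, 0.0, 0.0] rows>=0.9
```

Call:
step_arm(
  plan=[
    {"offset": [-0.04,0,-0.1],"turn": [0,0,0],"hand": 0},
    {"offset": [-0.1,0,-0.26],"turn": [0,0,0],"hand": 0},
    {"offset": [-0.12,0,-0.32],"turn": [0,0,0],"hand": 0},
    {"offset": [-0.12,0,-0.32],"turn": [0,0,0],"hand": 0},
  ],
)

```text
time: 24.5
eef_pos: [0.5626, -0.2806, 0.1643]
tcp_rot: [-3.141, 0.354, -0.244]
ft_force: [0.8, -0.1, -1.2]
grip_width: 0.295
grip_force: 58.9
```

```bash
sed -i 's/TL=np.array.*/TL=np.array([.1034,.0003,.0223])/' probe.py; python3 - <<'E'
from probe import *
st()
for c in("top","scene"):
    print(c); find("green",(.6405,-.002,-.02),cam=c); find("blue",(.639,-.086,-.02),cam=c)
p,r=pose(); tipto([.6085,-.0015,.08],R.from_euler("xyz",[np.pi,.358,-.02]))
tipto([.6085,-.0015,.09])
E
```

```text
t 24.50 p [ 0.5626 -0.2806  0.1643] rpy [-3.1409  0.3536 -0.2435] F [ 0.7786 -0.0779 -1.1776] w 0.295 g 58.9
top
green fin [0.6667 0.0005] ((44.648014068603516, 64.79949188232422), 88.53111267089844) pad [0.6063 0.0002] (30.982257843017578, 28.347898483276367) dist 0.0604 yaw 0.30 deg origin [0.6408 0.0004]
blue fin [ 0.666  -0.0832] ((44.747806549072266, 67.65274810791016), 88.54901885986328) pad [ 0.6048 -0.0856] (28.18088722229004, 28.44550132751465) dist 0.0613 yaw 2.25 deg origin [ 0.6398 -0.0842]
scene
green fin [ 0.6668 -0.0033] ((24.84370994567871, 55.730690002441406), 88.08863067626953) pad [ 0.6078 -0.0014] (28.727983474731445, 27.174190521240234) dist 0.0591 yaw -1.79 deg origin [ 0.6415 -0.0025]
blue fin [ 0.6687 -0.0886] ((24.2036075592041, 64.82014465332031), 87.71804809570312) pad [ 0.6064 -0.0862] (28.263145446777344, 26.520263671875) dist 0.0624 yaw -2.17 deg origin [ 0.642  -0.0876]
tip now [ 0.6465 -0.3007  0.1027]
offset [-0.459, -1.308, 0.301] turn [-0.164, 0.006, -0.417] rows>=5.7
tip now [ 0.6465 -0.3007  0.1027]
offset [-0.486, -1.406, 0.257] turn [0.0, 0.0, 0.0] rows>=6.0
```

Call:
step_arm(
  plan=[
    {"offset": [-0.06,-0.18,0],"turn": [0,0,0],"hand": 0},
    {"offset": [-0.12,-0.35,0],"turn": [0,0,0],"hand": 0},
    {"offset": [-0.18,-0.53,0],"turn": [0,0,0],"hand": 0},
    {"offset": [-0.24,-0.7,0],"turn": [0,0,0],"hand": 0},
    {"offset": [-0.24,-0.7,0],"turn": [0,0,0],"hand": 0},
  ],
)

```text
time: 25.2
eef_pos: [0.5505, -0.1285, 0.1784]
tcp_rot: [-3.137, 0.361, -0.238]
ft_force: [0.8, -0.3, -1.5]
grip_width: 0.298
grip_force: 59.1
```

Call:
step_arm(
  plan=[
    {"offset": [-0.06,-0.18,0],"turn": [0,0,0],"hand": 0},
    {"offset": [-0.12,-0.35,0],"turn": [0,0,0],"hand": 0},
    {"offset": [-0.18,-0.53,0],"turn": [0,0,0],"hand": 0},
    {"offset": [-0.24,-0.7,0.1],"turn": [0,0,0],"hand": 0},
    {"offset": [-0.24,-0.7,0.1],"turn": [0,0,0],"hand": 0},
    {"offset": [-0.24,-0.7,0.1],"turn": [0,0,0],"hand": 0},
    {"offset": [-0.24,-0.7,0.1],"turn": [0,0,0],"hand": 0},
  ],
)

```text
time: 25.9
eef_pos: [0.535, 0.0142, 0.1774]
tcp_rot: [-3.14, 0.359, -0.244]
ft_force: [0.6, 1.4, -0.1]
grip_width: 0.298
grip_force: 59.3
```

```bash
cat >> probe.py <<'E'
def check(pad,z=.026):
    st(); im,K,T=snap("wrist"); p,r=pose(); t=p+r.apply(TL); q=proj(t,K,T)[0]; c=proj([*pad,z],K,T)[0]; print("tip",t,"tip pix",q,"pad pred pix",c)
    h=cv2.cvtColor(im,cv2.COLOR_RGB2HSV); m=((abs(h[...,0].astype(int)-19)<6)&(h[...,1]>120)&(h[...,2]>50)).astype(np.uint8); m[150:]=0
    n,l,s,cc=cv2.connectedComponentsWithStats(m)
    for i in range(1,n):
        if s[i,4]>200: print("blob",s[i],cc[i],back(cc[i],K,T,z)[0])
E
python3 - <<'E'
from probe import *
check((.6075,-.001)); tipto([.6075,-.001,.034])
E
```

```text
t 25.90 p [0.535  0.0142 0.1774] rpy [-3.1396  0.3588 -0.2439] F [ 0.5526  1.3907 -0.0924] w 0.298 g 59.3
tip [ 0.6214 -0.0078  0.1205] tip pix [278.1564  58.6924] pad pred pix [273.6314  48.817 ]
blob [ 373    0   51   42 1756] [396.8599  18.4191] [ 0.6052 -0.085   0.026 ]
blob [ 250   21   45   50 1532] [271.2467  42.6371] [ 0.6116 -0.0004  0.026 ]
tip now [ 0.6214 -0.0078  0.1205]
offset [0.081, -0.015, 0.431] turn [0.0, 0.0, 0.0] rows>=1.8
```

Call:
step_arm(
  plan=[
    {"offset": [0.02,-0.015,0.15],"turn": [0,0,0],"hand": 0},
    {"offset": [0.05,-0.015,0.3],"turn": [0,0,0],"hand": 0},
    {"offset": [0.076,-0.015,0.41],"turn": [0,0,0],"hand": 0},
    {"offset": [0.076,-0.015,0.41],"turn": [0,0,0],"hand": 0},
    {"offset": [0.076,-0.015,0.41],"turn": [0,0,0],"hand": 0},
    {"offset": [0.076,-0.015,0.41],"turn": [0,0,0],"hand": 0},
  ],
)

```text
time: 26.55
eef_pos: [0.5229, 0.0211, 0.0973]
tcp_rot: [-3.139, 0.356, -0.244]
ft_force: [1.2, -0.4, -0.7]
grip_width: 0.297
grip_force: 59.3
```

```bash
python3 - <<'E'
from probe import *
check((.6075,-.001)); tipto([.6075,-.001,.032])
E
```

```text
t 26.55 p [0.5229 0.0211 0.0973] rpy [-3.1389  0.3556 -0.2437] F [ 1.1841 -0.4164 -0.6575] w 0.297 g 59.3
tip [ 0.6094 -0.0005  0.0405] tip pix [277.2474  59.2798] pad pred pix [279.3494  55.6975]
blob [ 432    0   79   46 2797] [466.2453  19.1169] [ 0.6018 -0.0842  0.026 ]
blob [ 243   13   69   75 3457] [277.2965  46.9045] [ 0.6113 -0.001   0.026 ]
tip now [ 0.6094 -0.0005  0.0405]
offset [0.007, 0.005, 0.043] turn [0.0, 0.0, 0.0] rows>=0.2
```

Call:
step_arm(
  plan=[
    {"offset": [0.007,0,0.019],"turn": [0,0,0],"hand": 0},
    {"offset": [0.014,0,0.038],"turn": [0,0,0],"hand": 0},
    {"offset": [0.014,0,0.038],"turn": [0,0,0],"hand": 0},
    {"offset": [0.014,0,0.038],"turn": [0,0,0],"hand": 0},
  ],
)

```text
time: 27.0
eef_pos: [0.5215, 0.0218, 0.088]
tcp_rot: [-3.139, 0.358, -0.243]
ft_force: [-1.7, -0.6, 3.8]
grip_width: 0.296
grip_force: 59.7
```

Call:
step_arm(
  plan=[
    {"offset": [0.0018,0,0.005],"turn": [0,0,0],"hand": 0},
    {"offset": [0.0018,0,0.005],"turn": [0,0,0],"hand": 0},
    {"offset": [0.0018,0,0.005],"turn": [0,0,0],"hand": 0},
  ],
)

```text
time: 27.3
eef_pos: [0.5216, 0.022, 0.0873]
tcp_rot: [-3.139, 0.358, -0.243]
ft_force: [-2.5, 0.4, 6.5]
grip_width: 0.295
grip_force: 60.1
```

Call:
step_arm(
  plan=[
    {"offset": [0.0018,0,0.005],"turn": [0,0,0],"hand": 0},
    {"offset": [0.0018,0,0.005],"turn": [0,0,0],"hand": 0},
    {"offset": [0.0018,0,0.005],"turn": [0,0,0],"hand": 0},
  ],
)

```text
time: 27.6
eef_pos: [0.5216, 0.022, 0.0864]
tcp_rot: [-3.139, 0.358, -0.243]
ft_force: [-2.8, -0.2, 7.2]
grip_width: 0.296
grip_force: 60.2
```

Call:
step_arm(
  plan=[
    {"offset": [-0.018,0,-0.047],"turn": [0,0,0],"hand": 0},
    {"offset": [-0.07,0,-0.188],"turn": [0,0,0],"hand": 0},
    {"offset": [-0.07,0,-0.188],"turn": [0,0,0],"hand": 0},
    {"offset": [-0.07,0,-0.188],"turn": [0,0,0],"hand": 0},
  ],
)

```text
time: 28.0
eef_pos: [0.5219, 0.0218, 0.1262]
tcp_rot: [-3.139, 0.357, -0.243]
ft_force: [-0.7, 0.3, -1.0]
grip_width: 0.299
grip_force: 59.3
```

```bash
python3 - <<'E'
from probe import *
st()
for c in("top","scene"):
    find("green",(.6405,-.002,-.02),cam=c); find("blue",(.639,-.086,-.02),cam=c)
tipto([.6065,-.0858,.06])
E
```

```text
t 28.00 p [0.5219 0.0218 0.1262] rpy [-3.1388  0.3566 -0.2427] F [-0.7197  0.3267 -1.0116] w 0.299 g 59.3
green fin [0.4137 0.1663] ((538.9459228515625, 699.9486083984375), 88.20511627197266) pad [0.2822 0.0883] (515.5075073242188, 720.7977294921875) dist 0.1530 yaw 30.65 deg origin [0.3574 0.1329]
blue fin [0.4124 0.1664] ((538.9459228515625, 697.1744384765625), 88.20511627197266) pad [0.3223 0.0749] (548.3994140625, 709.4033813476562) dist 0.1283 yaw 45.45 deg origin [0.3738 0.1272]
green fin [ 0.6714 -0.0046] ((64.22509765625, 26.884077072143555), 0.45327338576316833) pad [ 0.6079 -0.0015] (28.727981567382812, 27.173091888427734) dist 0.0635 yaw -2.81 deg origin [ 0.6442 -0.0033]
blue fin [ 0.665  -0.0883] ((23.651334762573242, 57.033363342285156), 88.9326400756836) pad [ 0.6064 -0.0862] (28.263145446777344, 26.520263671875) dist 0.0586 yaw -1.98 deg origin [ 0.6399 -0.0874]
tip now [0.6068 0.0004 0.0673]
offset [0.108, 0.419, -0.003] turn [0.0, 0.0, 0.0] rows>=1.7
```

Call:
step_arm(
  plan=[
    {"offset": [0.02,0.15,-0.02],"turn": [0,0,0],"hand": 0},
    {"offset": [0.07,0.3,-0.02],"turn": [0,0,0],"hand": 0},
    {"offset": [0.108,0.419,-0.02],"turn": [0,0,0],"hand": 0},
    {"offset": [0.108,0.419,-0.02],"turn": [0,0,0],"hand": 0},
    {"offset": [0.108,0.419,-0.02],"turn": [0,0,0],"hand": 0},
  ],
)

```text
time: 28.7
eef_pos: [0.5216, -0.0647, 0.1208]
tcp_rot: [-3.138, 0.36, -0.244]
ft_force: [-0.1, -0.0, -1.2]
grip_width: 0.293
grip_force: 59.4
```

```bash
python3 - <<'E'
from probe import *
check((.6065,-.0858)); tipto([.6065,-.0858,.036])
E
```

```text
t 28.70 p [ 0.5216 -0.0647  0.1208] rpy [-3.1384  0.3602 -0.2442] F [-0.1014 -0.0216 -1.1726] w 0.293 g 59.4
tip [ 0.6079 -0.0858  0.0637] tip pix [276.0874  59.504 ] pad pred pix [277.2697  44.3952]
blob [ 246    7   61   67 2852] [275.8927  37.4916] [ 0.6098 -0.0859  0.026 ]
blob [ 101   50   59   59 2660] [130.038   79.1165] [ 0.6097 -0.0004  0.026 ]
tip now [ 0.6079 -0.0858  0.0637]
offset [0.042, 0.002, 0.132] turn [0.0, 0.0, 0.0] rows>=0.6
```

Call:
step_arm(
  plan=[
    {"offset": [0.02,0,0.06],"turn": [0,0,0],"hand": 0},
    {"offset": [0.035,0,0.1],"turn": [0,0,0],"hand": 0},
    {"offset": [0.05,0,0.141],"turn": [0,0,0],"hand": 0},
    {"offset": [0.05,0,0.141],"turn": [0,0,0],"hand": 0},
    {"offset": [0.05,0,0.141],"turn": [0,0,0],"hand": 0},
  ],
)

```text
time: 29.25
eef_pos: [0.5214, -0.0642, 0.0912]
tcp_rot: [-3.139, 0.36, -0.242]
ft_force: [0.3, -0.1, -0.9]
grip_width: 0.297
grip_force: 59.4
```

Call:
step_arm(
  plan=[
    {"offset": [0.0018,0,0.005],"turn": [0,0,0],"hand": 0},
    {"offset": [0.0018,0,0.005],"turn": [0,0,0],"hand": 0},
    {"offset": [0.0018,0,0.005],"turn": [0,0,0],"hand": 0},
  ],
)

```text
time: 29.55
eef_pos: [0.5219, -0.0646, 0.0909]
tcp_rot: [-3.139, 0.358, -0.243]
ft_force: [-1.6, -0.8, -0.4]
grip_width: 0.297
grip_force: 59.4
```

Call:
step_arm(
  plan=[
    {"offset": [0.0018,0,0.005],"turn": [0,0,0],"hand": 0},
    {"offset": [0.0018,0,0.005],"turn": [0,0,0],"hand": 0},
    {"offset": [0.0018,0,0.005],"turn": [0,0,0],"hand": 0},
  ],
)

```text
time: 29.85
eef_pos: [0.5216, -0.0645, 0.0896]
tcp_rot: [-3.139, 0.358, -0.243]
ft_force: [-0.0, -1.2, -0.7]
grip_width: 0.296
grip_force: 59.4
```

Call:
step_arm(
  plan=[
    {"offset": [0.0018,0,0.005],"turn": [0,0,0],"hand": 0},
    {"offset": [0.0018,0,0.005],"turn": [0,0,0],"hand": 0},
    {"offset": [0.0018,0,0.005],"turn": [0,0,0],"hand": 0},
  ],
)

```text
time: 30.15
eef_pos: [0.5216, -0.0645, 0.0884]
tcp_rot: [-3.139, 0.359, -0.243]
ft_force: [-0.6, 0.0, -0.8]
grip_width: 0.295
grip_force: 59.4
```

Call:
step_arm(
  plan=[
    {"offset": [0.0018,0,0.005],"turn": [0,0,0],"hand": 0},
    {"offset": [0.0018,0,0.005],"turn": [0,0,0],"hand": 0},
    {"offset": [0.0018,0,0.005],"turn": [0,0,0],"hand": 0},
  ],
)

```text
time: 30.45
eef_pos: [0.5217, -0.0645, 0.0875]
tcp_rot: [-3.139, 0.358, -0.243]
ft_force: [0.5, -1.1, -0.9]
grip_width: 0.297
grip_force: 59.4
```

Call:
step_arm(
  plan=[
    {"offset": [0.0018,0,0.005],"turn": [0,0,0],"hand": 0},
    {"offset": [0.0018,0,0.005],"turn": [0,0,0],"hand": 0},
    {"offset": [0.0018,0,0.005],"turn": [0,0,0],"hand": 0},
  ],
)

```text
time: 30.75
eef_pos: [0.5216, -0.0645, 0.0868]
tcp_rot: [-3.139, 0.358, -0.243]
ft_force: [-1.9, -0.2, 4.6]
grip_width: 0.296
grip_force: 59.7
```

Call:
step_arm(
  plan=[
    {"offset": [0.0018,0,0.005],"turn": [0,0,0],"hand": 0},
    {"offset": [0.0018,0,0.005],"turn": [0,0,0],"hand": 0},
    {"offset": [0.0018,0,0.005],"turn": [0,0,0],"hand": 0},
  ],
)

```text
time: 31.05
eef_pos: [0.5219, -0.0646, 0.0859]
tcp_rot: [-3.139, 0.358, -0.243]
ft_force: [-1.0, 0.7, 6.7]
grip_width: 0.291
grip_force: 60.2
```

```bash
python3 - <<'E'
from probe import *
check((.6065,-.0858))
E
```

```text
t 31.05 p [ 0.5219 -0.0646  0.0859] rpy [-3.1391  0.3577 -0.2429] F [-1.0092  0.6894  6.7352] w 0.291 g 60.2
tip [ 0.6083 -0.0862  0.0288] tip pix [277.6664  59.2032] pad pred pix [277.7128  62.1777]
blob [ 241   18   73   78 3694] [276.4256  53.745 ] [ 0.6099 -0.0861  0.026 ]
blob [  68   68   72   68 3612] [103.4286 101.245 ] [ 0.6099 -0.0006  0.026 ]
```

Call:
step_arm(
  plan=[
    {"offset": [-0.018,0,-0.047],"turn": [0,0,0],"hand": 0},
    {"offset": [-0.09,0,-0.235],"turn": [0,0,0],"hand": 0},
    {"offset": [-0.18,0,-0.47],"turn": [0,0,0],"hand": 0},
    {"offset": [-0.2,0,-0.54],"turn": [0,0,0],"hand": 0},
    {"offset": [-0.2,0,-0.54],"turn": [0,0,0],"hand": 0},
  ],
)

```text
time: 31.6
eef_pos: [0.5238, -0.0654, 0.2035]
tcp_rot: [-3.14, 0.352, -0.243]
ft_force: [0.6, 0.2, -1.0]
grip_width: 0.299
grip_force: 59.4
```

```bash
python3 - <<'E'
from probe import *
st(); G=np.load("grasp.npz"); r=R.from_matrix(G["r"]); to(G["p"]+[0,0,.1],r)
E
```

```text
t 31.60 p [ 0.5238 -0.0654  0.2035] rpy [-3.1397  0.3519 -0.2431] F [ 0.6156  0.235  -0.9763] w 0.299 g 59.4
offset [-0.113, 0.961, 0.096] turn [0.0, -0.012, -0.0] rows>=3.9
```

Call:
step_arm(
  plan=[
    {"offset": [-0.03,0.2,0],"turn": [0,0,0],"hand": 0},
    {"offset": [-0.06,0.4,0],"turn": [0,0,0],"hand": 0},
    {"offset": [-0.09,0.6,0],"turn": [0,0,0],"hand": 0},
    {"offset": [-0.113,0.8,0],"turn": [0,0,0],"hand": 0},
    {"offset": [-0.113,0.961,0.05],"turn": [0,0,0],"hand": 0},
    {"offset": [-0.113,0.961,0.09],"turn": [0,0,0],"hand": 0},
    {"offset": [-0.113,0.961,0.09],"turn": [0,0,0],"hand": 0},
    {"offset": [-0.113,0.961,0.09],"turn": [0,0,0],"hand": 0},
  ],
)

```text
time: 32.4
eef_pos: [0.4485, -0.2434, 0.1897]
tcp_rot: [-3.137, 0.361, -0.242]
ft_force: [0.5, 0.5, -0.1]
grip_width: 0.295
grip_force: 59.5
```

```bash
python3 - <<'E'
from probe import *
st(); G=np.load("grasp.npz"); r=R.from_matrix(G["r"]); to(G["p"]+[0,0,.1],r); to(G["p"]+[0,0,.03],r)
im,K,T=snap("wrist","w17")
# compare with w14 taken with the same pose: rod tip and handle front
g=cv2.cvtColor(im,cv2.COLOR_RGB2GRAY); print(g[30:100:2,278]); print(g[76,256:302:2])
E
```

```text
t 32.40 p [ 0.4485 -0.2434  0.1897] rpy [-3.1373  0.361  -0.2418] F [ 0.4756  0.459  -0.0555] w 0.295 g 59.5
offset [0.005, 0.006, -0.018] turn [-0.003, 0.007, 0.002] rows>=0.1
offset [0.129, 0.008, 0.309] turn [-0.003, 0.007, 0.002] rows>=1.3
[176 174 168 166 167 172 177 181 162  49  77  92 105 113 112 112 113 112
 112 112 113 113 112 114 112 112 113 114 113 114 114 113 114 114 114]
[ 33  33  33  34  33  32  35  73  90  99 107 114 111 107 102  89  37  37
  38  62  65  63  64]
```

Call:
step_arm(
  plan=[
    {"offset": [0.05,0.008,0.12],"turn": [-0.003,-0.01,0.002],"hand": 0},
    {"offset": [0.1,0.008,0.24],"turn": [-0.003,-0.01,0.002],"hand": 0},
    {"offset": [0.129,0.008,0.309],"turn": [-0.003,-0.01,0.002],"hand": 0},
    {"offset": [0.129,0.008,0.309],"turn": [-0.003,-0.01,0.002],"hand": 0},
    {"offset": [0.129,0.008,0.309],"turn": [-0.003,-0.01,0.002],"hand": 0},
  ],
)

```text
time: 32.95
eef_pos: [0.4514, -0.2464, 0.1247]
tcp_rot: [-3.141, 0.363, -0.243]
ft_force: [-0.2, 0.4, -1.4]
grip_width: 0.296
grip_force: 59.4
```

```bash
python3 - <<'E'
from probe import *
st(); G=np.load("grasp.npz"); r=R.from_matrix(G["r"]); to(G["p"]+[0,0,.004]); to(G["p"])
E
```

```text
t 32.95 p [ 0.4514 -0.2464  0.1247] rpy [-3.141   0.3634 -0.2431] F [-0.2282  0.4383 -1.4115] w 0.296 g 59.4
offset [0.043, -0.005, 0.132] turn [0.0, 0.0, 0.0] rows>=0.6
offset [0.051, -0.005, 0.151] turn [0.0, 0.0, 0.0] rows>=0.6
```

Call:
step_arm(
  plan=[
    {"offset": [0.015,-0.003,0.05],"turn": [0,0,0],"hand": 0},
    {"offset": [0.03,-0.003,0.09],"turn": [0,0,0],"hand": 0},
    {"offset": [0.042,-0.003,0.127],"turn": [0,0,0],"hand": 0},
    {"offset": [0.042,-0.003,0.127],"turn": [0,0,0],"hand": 0},
    {"offset": [0.042,-0.003,0.127],"turn": [0,0,0],"hand": 0},
  ],
)

```text
time: 33.45
eef_pos: [0.4498, -0.2458, 0.0972]
tcp_rot: [-3.141, 0.364, -0.244]
ft_force: [0.1, -0.5, -1.5]
grip_width: 0.294
grip_force: 59.4
```

```bash
python3 - <<'E'
from probe import *
st(); G=np.load("grasp.npz"); r=R.from_matrix(G["r"]); to(G["p"]+[0,0,-.0005])
E
```

```text
t 33.45 p [ 0.4498 -0.2458  0.0972] rpy [-3.1407  0.3641 -0.2441] F [ 0.1458 -0.4545 -1.5031] w 0.294 g 59.4
offset [0.011, -0.004, 0.022] turn [0.0, 0.0, 0.0] rows>=0.1
```

Call:
step_arm(
  plan=[
    {"offset": [0.009,-0.003,0.016],"turn": [0,0,0],"hand": 0},
    {"offset": [0.009,-0.003,0.016],"turn": [0,0,0],"hand": 0},
    {"offset": [0.009,-0.003,0.016],"turn": [0,0,0],"hand": 0},
  ],
)

```text
time: 33.75
eef_pos: [0.4507, -0.2454, 0.0939]
tcp_rot: [-3.141, 0.363, -0.244]
ft_force: [0.8, 0.4, 0.0]
grip_width: 0.297
grip_force: 59.5
```

Call:
step_arm(
  plan=[
    {"offset": [0.002,0,0.005],"turn": [0,0,0],"hand": 0},
    {"offset": [0.002,0,0.005],"turn": [0,0,0],"hand": 0},
    {"offset": [0.002,0,0.005],"turn": [0,0,0],"hand": 0},
  ],
)

```text
time: 34.05
eef_pos: [0.4506, -0.2454, 0.0934]
tcp_rot: [-3.141, 0.364, -0.244]
ft_force: [-0.8, 1.9, 5.6]
grip_width: 0.291
grip_force: 60.1
```

Call:
step_arm(
  plan=[
    {"offset": [0,0,0],"turn": [0,0,0],"hand": 0.4},
    {"offset": [0,0,0],"turn": [0,0,0],"hand": 0.6},
    {"offset": [0,0,0],"turn": [0,0,0],"hand": 0.75},
    {"offset": [0,0,0],"turn": [0,0,0],"hand": 0.75},
    {"offset": [0,0,0],"turn": [0,0,0],"hand": 0.75},
    {"offset": [0,0,-0.1],"turn": [0,0,0],"hand": 0.75},
    {"offset": [0,0,-0.3],"turn": [0,0,0],"hand": 0.75},
    {"offset": [0,0,-0.55],"turn": [0,0,0],"hand": 0.75},
    {"offset": [0,0,-0.55],"turn": [0,0,0],"hand": 0.75},
    {"offset": [0,0,-0.55],"turn": [0,0,0],"hand": 0.75},
  ],
)

```text
time: 35.05
eef_pos: [0.4895, -0.2554, 0.1968]
tcp_rot: [3.141, 0.36, -0.244]
ft_force: [0.3, 0.5, -0.3]
grip_width: 0.75
grip_force: 0.0
```

```bash
python3 - <<'E'
from probe import *
st(); w=snap("wrist","w18"); fit([w],[.452,-.2468,-.241]); p,r=pose(); to(p+[-.10,0,.2],down(-.241))
for n in("w12","w18"):
    g=cv2.cvtColor(cv2.imread(f"pics/{n}.png"),cv2.COLOR_BGR2GRAY); print(n,g[70:100:2,276],g[70:100:2,274]); m=mask(cv2.imread(f"pics/{n}.png")[:,:,::-1].copy()); ys,xs=np.where(m[130:290,255:300]); print(xs.min()+255,xs.max()+255,ys.min()+130,ys.max()+130)
E
```

```text
t 35.05 p [ 0.4895 -0.2554  0.1968] rpy [ 3.1409  0.3603 -0.2442] F [ 0.3331  0.4982 -0.2996] w 0.750 g 0.0
mask [ 261  147   33  138 4212] [276.9551 212.477 ] pred [278.1454 215.9101]
1-IoU 0.1147657
seat [ 0.451  -0.2458] yaw -13.84 deg tip [ 0.5346 -0.2664  0.0348]
offset [-0.809, 0.12, -0.762] turn [-0.003, 0.727, -0.006] rows>=4.5
w12 [83 84 82 81 82 68 62 60 60 61 61 60 61 60 61] [82 84 83 83 82 66 61 63 61 61 62 61 62 62 62]
260 290 145 276
w18 [84 82 82 83 66 62 63 63 63 63 63 63 63 63 62] [84 84 83 83 79 60 59 60 60 60 60 60 59 60 58]
261 293 147 284
```

Call:
step_arm(
  plan=[
    {"offset": [0,0,-0.4],"turn": [0,0,0],"hand": 0.75},
    {"offset": [-0.4,0.06,-0.76],"turn": [0,0.3,0],"hand": 0.75},
    {"offset": [-0.8,0.12,-0.76],"turn": [0,0.7,0],"hand": 0.75},
    {"offset": [-0.8,0.12,-0.76],"turn": [0,0.7,0],"hand": 0.75},
    {"offset": [-0.8,0.12,-0.76],"turn": [0,0.7,0],"hand": 0.75},
    {"offset": [-0.8,0.12,-0.76],"turn": [0,0.7,0],"hand": 0.75},
    {"offset": [-0.8,0.12,-0.76],"turn": [0,0.7,0],"hand": 0.75},
    {"offset": [-0.8,0.12,-0.76],"turn": [0,0.7,0],"hand": 0.75},
  ],
)

```text
time: 35.9
eef_pos: [0.3899, -0.2548, 0.3921]
tcp_rot: [-3.139, 0.017, -0.244]
ft_force: [0.2, 0.4, -0.8]
grip_width: 0.749
grip_force: 0.0
```

```bash
python3 - <<'E'
from probe import *
st()
a,_,_=snap("wrist","w19"); b,K,T=snap("top","t19")
for c in("top","scene","wrist"):
    print(c)
    find("green",(.6405,-.002,-.02),cam=c); find("blue",(.639,-.086,-.02),cam=c)
fit([snap("top")],[.452,-.2468,-.241]); fit([snap("scene")],[.452,-.2468,-.241])
u=cv2.resize(b[150:310,180:440],None,fx=1.5,fy=1.5); cv2.imwrite("pics/f.png",np.vstack([a[:,:,::-1][:340],cv2.copyMakeBorder(u[:,:,::-1],0,0,0,560-u.shape[1],cv2.BORDER_CONSTANT)]))
E
```

```text
t 35.90 p [ 0.3899 -0.2548  0.3921] rpy [-3.1386  0.0167 -0.2443] F [ 0.2199  0.3606 -0.8327] w 0.749 g 0.0
top
green fin [0.6667 0.0005] ((44.648014068603516, 64.79949188232422), 88.53111267089844) pad [0.6061 0.0001] (30.982257843017578, 28.347898483276367) dist 0.0606 yaw 0.36 deg origin [0.6408 0.0003]
blue fin [ 0.666  -0.0832] ((44.74522018432617, 67.65897369384766), 88.53158569335938) pad [ 0.6049 -0.0853] (28.18088722229004, 28.44550132751465) dist 0.0611 yaw 1.95 deg origin [ 0.6398 -0.0841]
scene
green fin [ 0.6668 -0.0031] ((24.676664352416992, 55.82225799560547), 87.40937042236328) pad [ 0.6076 -0.0014] (28.727983474731445, 27.173095703125) dist 0.0592 yaw -1.65 deg origin [ 0.6414 -0.0024]
blue fin [ 0.6672 -0.0883] ((23.651334762573242, 61.40956497192383), 88.9326400756836) pad [ 0.6064 -0.0862] (28.263145446777344, 26.520263671875) dist 0.0608 yaw -1.94 deg origin [ 0.6411 -0.0874]
wrist
green fin [ 0.6516 -0.0077] ((33.61708068847656, 42.47249221801758), 88.71189880371094) pad [ 0.6093 -0.0003] (32.2421989440918, 31.216014862060547) dist 0.0430 yaw -9.83 deg origin [ 0.6335 -0.0045]
blue fin [-0.0392  0.2475] ((0.0, 0.0), 0.0) pad [ 0.6079 -0.0854] (31.918685913085938, 30.299165725708008) dist 0.7277 yaw 152.78 deg origin [0.2381 0.1048]
mask [380 248  12  34 318] [385.2799 264.456 ] pred [385.4378 266.454 ]
1-IoU 0.12199533
seat [ 0.4509 -0.2428] yaw -15.33 deg tip [ 0.5338 -0.2655  0.0348]
mask [168 190  10  29 180] [172.3167 204.75  ] pred [172.7056 202.0499]
1-IoU 0.42789036
seat [ 0.4532 -0.2477] yaw -13.84 deg tip [ 0.5367 -0.2683  0.0348]
```

View pics/f.png

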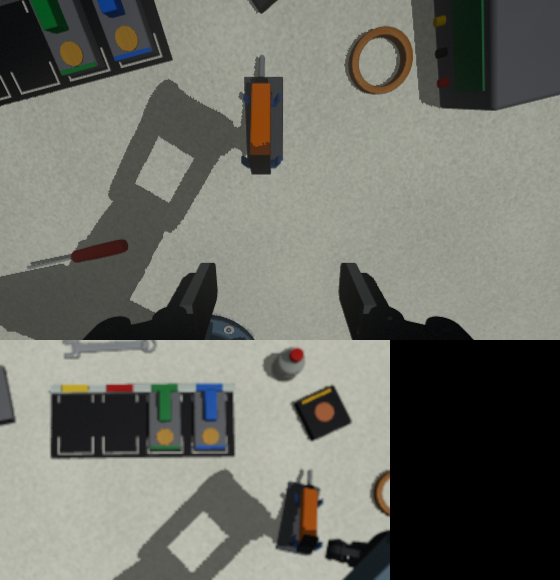

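```bash
python3 -c "
from station import robot
print(robot.hand_in())"
```

```text
the job is handed in; nothing more can be done
None
```

The job is handed in at about 36 s on the robot's clock. The green and blue packs, the only two in the scene, stand in their bays against the rail. The probe touched the zero block, then green, then blue, and lies back in its cradle.

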